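# Ballast the display-stand box and lock it

## Robot

A 7-joint arm with a two-finger parallel gripper is mounted at the origin on the work surface. World frame = base frame: x ahead of the robot, y to its left, z up, the work surface at z = 0. Lengths are in m, angles in rad, forces in N, time in s.
With the tool pointing down it reaches from about 0.4 to 0.85 m from the base axis. Payload 10.4 kg.
Tool frame: the origin (TCP) lies between the finger pads; the fingertips stand 8 mm ahead of it and the grasp point (between the pads) lies 11 mm behind it; z points along the fingers, x is the direction in which the jaws open and shut, and the axes are right-handed (so a half turn about z gives the same grasp; the last joint's range is limited). The gripper opens to 87 mm and grips with 3 to 60 N. Pads are 19 mm wide; open, the fingers measure 117 mm over their backs; the gripper's body (75 mm by 190 mm) begins 51 mm behind the grasp point.
Start: joints at [-1.368, 0.332, -0.065, 1.46, 0.022, 1.35, -0.088], TCP at [0.14, 0.609, 0.231] pointing down, gripper open.
Joint ranges: [-2.6, 2.6], [-0.5, 2.12], [-1.47, 1.34], [0.16, 2.42], [-1.27, 4.41], [0.06, 2.06], [-2.6, 2.6]. Speed limits (rad/s): [2.22, 2.22, 2.79, 2.79, 3.14, 3.14, 3.14].

## Interface

Orientations are given as a unit quaternion [x, y, z, w].
In Python, from bench import r, viewer gives the robot as it stands.
- The arm moves only by the tool apply_moves, never from a script. Its argument "increments" is a list of rows, each an object with "grip": the closure in counts, from 0 (fully open) to 255 (shut); "xyz": the shift along the tool's x, y, z in mm, a list of three; "rotation": the turn, a rotation vector about the tool's x, y, z in degrees, a list of three. A call has 1 to 5 rows; each row is the pose to reach, as a shift and turn from the pose measured when the call began, along the tool's axes at that moment; what a row does not reach only later rows make up. A row lasts 1/8 s, in which the tool goes at most 62.5 mm and 10.7 degrees, less where a joint would pass 70% of its speed; a pose out of reach is approached as far as the arm can. A call with a gripper value outside its range is refused whole. The fingers move at their own pace and stop on an object; "squeeze" is the grip in N (left out, the last holds). Time passes only in rows, so rows that repeat a pose let the fingers close. It gives the time, the measured TCP pose, the force and the opening at its end, in the units of the state.
- r.read_state(): the state, without advancing time (a new reading comes with each control period).
- viewer.camera(name): name is "side" or "top" or "wrist"; returns a dict with "img" (384x512x3 uint8, blue, green, red), "range_z" (384x512 float32, m along the optical axis (not along the pixel's ray), 0 where there is no reading), "vertical_fov" (degrees; the focal length in pixels is half the picture's height over the tangent of half this angle, whatever the lens; pixels are square), "cx", "cy" (the principal point, pixels), "rvec" (rotation vector, rad) and "tvec" (3), from world to camera coordinates, as OpenCV has them. Camera axes: x right, y down, z forward; pixel columns grow to the right and rows downward; lengths in m; the calibration is good to about 2 mm. A picture is of the moment at which its call begins.
- r.close_job(): hands the job in, once; it reports no verdict.
The state is a dict: "time": time; "joint_positions": joint angles; "joint_vel": joint speeds; "joint_torque": joint torques, N m; "ee_pos": TCP position; "eef_rot": TCP orientation; "ft_force": force on the tool from outside, world axes, zero at the start; "torque": the same for the moment, N m; "width": finger opening in m.
Only numpy, scipy, OpenCV 4.12 (cv2) and the standard library are available. Lean on these libraries where they do the work, as an engineer would, in place of code of your own. Each camera call takes 0.05 s, during which the arm holds its last target.

## Task

Get the display stand's ballast box ready for transport: lift the locking bar out of its two keepers and lay it on the black rubber mat, put every loose stone from the cardboard sheet into the box, then press the heap down flat with the wooden tamper until all stones lie level in one layer. Stand the tamper back upright in the middle of its board, and only then drop the bar back into both keeper notches, so that it sits fully down with both ends through. Leave the other things on the bench where they are.

Things in the scene. Friction and masses are not known exactly. Their poses are not given: they have to be found in the camera images.
- box: Open plywood ballast box, fixed to the bench. Outside 142 x 142 mm, inside 130 x 130 mm, walls 6 mm. Origin at the centre of its underside on the bench, z up, x and y along its walls. Inner floor 8 mm, rim 78 mm above the origin. The walls at its +y and -y carry the two keepers. Inside and stones are fairly smooth (friction about 0.35).
- notch_a (a point): Keeper on the box's +y wall: two dark steel prongs 10 x 10 mm, 30 mm tall, on the rim, with a 30 mm wide notch between them. This point is the middle of the notch's bottom (rim level, 78 mm up), in the box's frame x = 0, y = +70.5 mm. The bar seats in both notches, along the box's y.
- notch_b (a point): The like point of the keeper on the box's -y wall, at x = 0, y = -70.5 mm in the box's frame.
- bar: Loose steel locking bar, 24 mm wide (its x), 190 mm long (its y), 10 mm thick, about 0.25 kg, with an upright wooden grip block in the middle on top of it: 22 mm along x, 30 mm along y, from 10 to 55 mm above the origin. Origin at the centre of the bar's underside, z up. At first it lies seated in the box's keepers (origin 78 mm above the box's origin).
- mat: Thin black rubber mat fixed on the bench, where the bar is laid: 56 mm (x) by 230 mm (y), 4 mm thick. Origin at the centre of its underside. The bar goes lengthwise along its y.
- tamper: Loose wooden tamper, about 0.35 kg, standing upright on its sole. Square flat sole plate 110 x 110 mm, 14 mm thick, with a square upright post handle 28 x 28 mm in its middle, from 14 to 114 mm above the origin. Origin at the centre of the sole's underside, z up along the handle, x and y along the plate's edges.
- tamper_board: Fixed wooden board, the tamper's place: 150 x 150 mm, 5 mm thick. Origin at the centre of its underside.
- sheet: Cardboard sheet fixed on the bench, on which the loose stones wait: 170 x 170 mm, 4 mm thick. Origin at the centre of its underside.
- stone1: Grey rounded ballast stone, roughly a faceted ball with flat ends, 34 mm high and 34 to 37 mm across, about 55 g, first lying on the cardboard sheet; 2 to 4 such stones are there. Origin at its centre.
- stone2: Grey rounded ballast stone, roughly a faceted ball with flat ends, 34 mm high and 34 to 37 mm across, about 55 g, first lying on the cardboard sheet; 2 to 4 such stones are there. Origin at its centre.
- stone3: Grey rounded ballast stone, roughly a faceted ball with flat ends, 34 mm high and 34 to 37 mm across, about 55 g, first lying on the cardboard sheet; 2 to 4 such stones are there. Origin at its centre.
- stone4: Grey rounded ballast stone, roughly a faceted ball with flat ends, 34 mm high and 34 to 37 mm across, about 55 g, first lying on the cardboard sheet; 2 to 4 such stones are there. Origin at its centre.
- heap1: Grey ballast stone like the others (34 mm high, 34 to 37 mm across), already in the box at the start; the four stones there are heaped, one on top of the others. Lying on the box's floor its centre is 25 to 26 mm above the box's origin. Origin at its centre.
- heap2: Grey ballast stone like the others (34 mm high, 34 to 37 mm across), already in the box at the start; the four stones there are heaped, one on top of the others. Lying on the box's floor its centre is 25 to 26 mm above the box's origin. Origin at its centre.
- heap3: Grey ballast stone like the others (34 mm high, 34 to 37 mm across), already in the box at the start; the four stones there are heaped, one on top of the others. Lying on the box's floor its centre is 25 to 26 mm above the box's origin. Origin at its centre.
- heap4: Grey ballast stone like the others (34 mm high, 34 to 37 mm across), already in the box at the start; the four stones there are heaped, one on top of the others. Lying on the box's floor its centre is 25 to 26 mm above the box's origin. Origin at its centre.
- screw_carton: Bystander: small cardboard carton with a paper band, 60 x 95 mm, 45 mm high, far left part of the bench. Origin at the centre of its underside. To be left alone.
- canister: Bystander: square steel canister with a paper label and black cap, 50 x 75 mm, 111 mm high with its cap, far right part of the bench. Origin at the centre of its underside. To be left alone.
There are look-alikes about, which are no part of the job. Leave any green look-alike of the bar alone.

How it is judged:
On the way, in this order (a step that is already met when the one before it is completed fails the run):
1. the bar is out of the keepers and lies released on the rubber mat (x of bar in the frame of mat between -0.035 and 0.035 m and y of bar in the frame of mat between -0.06 and 0.06 m and z of bar in the frame of mat between 0 and 0.015 m and contact force between the fingers and bar below 0.2 N and angle between bar's own z axis and vertical below 0.1 rad), for 0.2 s.
2. every stone is in the box (heaped or not) (x of heap1 in the frame of box between -0.065 and 0.065 m and y of heap1 in the frame of box between -0.065 and 0.065 m and z of heap1 in the frame of box between 0.01 and 0.095 m and x of heap2 in the frame of box between -0.065 and 0.065 m and y of heap2 in the frame of box between -0.065 and 0.065 m and z of heap2 in the frame of box between 0.01 and 0.095 m and x of heap3 in the frame of box between -0.065 and 0.065 m and y of heap3 in the frame of box between -0.065 and 0.065 m and z of heap3 in the frame of box between 0.01 and 0.095 m and x of heap4 in the frame of box between -0.065 and 0.065 m and y of heap4 in the frame of box between -0.065 and 0.065 m and z of heap4 in the frame of box between 0.01 and 0.095 m and x of stone1 in the frame of box between -0.065 and 0.065 m and y of stone1 in the frame of box between -0.065 and 0.065 m and z of stone1 in the frame of box between 0.01 and 0.095 m and x of stone2 in the frame of box between -0.065 and 0.065 m and y of stone2 in the frame of box between -0.065 and 0.065 m and z of stone2 in the frame of box between 0.01 and 0.095 m and x of stone3 in the frame of box between -0.065 and 0.065 m and y of stone3 in the frame of box between -0.065 and 0.065 m and z of stone3 in the frame of box between 0.01 and 0.095 m and x of stone4 in the frame of box between -0.065 and 0.065 m and y of stone4 in the frame of box between -0.065 and 0.065 m and z of stone4 in the frame of box between 0.01 and 0.095 m), for 0.2 s.
3. the tamper's sole is pressed flat on the stones inside the box, all of them level in one layer (x of tamper in the frame of box between -0.014 and 0.014 m and y of tamper in the frame of box between -0.014 and 0.014 m and z of tamper in the frame of box between 0.03 and 0.0485 m and angle between tamper's own z axis and vertical below 0.1 rad and x of heap1 in the frame of box between -0.065 and 0.065 m and y of heap1 in the frame of box between -0.065 and 0.065 m and z of heap1 in the frame of box between 0.01 and 0.032 m and x of heap2 in the frame of box between -0.065 and 0.065 m and y of heap2 in the frame of box between -0.065 and 0.065 m and z of heap2 in the frame of box between 0.01 and 0.032 m and x of heap3 in the frame of box between -0.065 and 0.065 m and y of heap3 in the frame of box between -0.065 and 0.065 m and z of heap3 in the frame of box between 0.01 and 0.032 m and x of heap4 in the frame of box between -0.065 and 0.065 m and y of heap4 in the frame of box between -0.065 and 0.065 m and z of heap4 in the frame of box between 0.01 and 0.032 m and x of stone1 in the frame of box between -0.065 and 0.065 m and y of stone1 in the frame of box between -0.065 and 0.065 m and z of stone1 in the frame of box between 0.01 and 0.032 m and x of stone2 in the frame of box between -0.065 and 0.065 m and y of stone2 in the frame of box between -0.065 and 0.065 m and z of stone2 in the frame of box between 0.01 and 0.032 m and x of stone3 in the frame of box between -0.065 and 0.065 m and y of stone3 in the frame of box between -0.065 and 0.065 m and z of stone3 in the frame of box between 0.01 and 0.032 m and x of stone4 in the frame of box between -0.065 and 0.065 m and y of stone4 in the frame of box between -0.065 and 0.065 m and z of stone4 in the frame of box between 0.01 and 0.032 m and (contact force between tamper and heap1 above 1 N or contact force between tamper and heap2 above 1 N or contact force between tamper and heap3 above 1 N or contact force between tamper and heap4 above 1 N or contact force between tamper and stone1 above 1 N or contact force between tamper and stone2 above 1 N or contact force between tamper and stone3 above 1 N or contact force between tamper and stone4 above 1 N)), for 0.2 s.
4. the tamper stands upright on its board, released (all of step 1 and horizontal distance between tamper and tamper_board below 0.04 m and z of tamper in the frame of tamper_board between 0 and 0.012 m and angle between tamper's own z axis and vertical below 0.08 rad and contact force between the fingers and tamper below 0.2 N and linear speed of tamper below 0.03 m/s), for 0.2 s.
5. the bar is down in both notches, released (x of bar in the frame of box between -0.006 and 0.006 m and y of bar in the frame of box between -0.02 and 0.02 m and z of bar in the frame of box between 0.07 and 0.082 m and angle between the y axis of bar and the y axis of box, either way round below 0.1 rad and angle between bar's own z axis and vertical below 0.1 rad and contact force between the fingers and bar below 0.2 N and linear speed of bar below 0.03 m/s), for 0.2 s.
At the end, for the whole second after the job is handed in: All stones in the box in one layer (centres at most 32 mm above its underside), bar down on the rim in both notches (6 mm across, 20 mm along), tamper upright within 40 mm of the middle of its board, all released and at rest (all of step 5 and x of heap1 in the frame of box between -0.065 and 0.065 m and y of heap1 in the frame of box between -0.065 and 0.065 m and z of heap1 in the frame of box between 0.01 and 0.032 m and x of heap2 in the frame of box between -0.065 and 0.065 m and y of heap2 in the frame of box between -0.065 and 0.065 m and z of heap2 in the frame of box between 0.01 and 0.032 m and x of heap3 in the frame of box between -0.065 and 0.065 m and y of heap3 in the frame of box between -0.065 and 0.065 m and z of heap3 in the frame of box between 0.01 and 0.032 m and x of heap4 in the frame of box between -0.065 and 0.065 m and y of heap4 in the frame of box between -0.065 and 0.065 m and z of heap4 in the frame of box between 0.01 and 0.032 m and x of stone1 in the frame of box between -0.065 and 0.065 m and y of stone1 in the frame of box between -0.065 and 0.065 m and z of stone1 in the frame of box between 0.01 and 0.032 m and x of stone2 in the frame of box between -0.065 and 0.065 m and y of stone2 in the frame of box between -0.065 and 0.065 m and z of stone2 in the frame of box between 0.01 and 0.032 m and x of stone3 in the frame of box between -0.065 and 0.065 m and y of stone3 in the frame of box between -0.065 and 0.065 m and z of stone3 in the frame of box between 0.01 and 0.032 m and x of stone4 in the frame of box between -0.065 and 0.065 m and y of stone4 in the frame of box between -0.065 and 0.065 m and z of stone4 in the frame of box between 0.01 and 0.032 m and horizontal distance between tamper and tamper_board below 0.04 m and z of tamper in the frame of tamper_board between 0 and 0.012 m and angle between tamper's own z axis and vertical below 0.08 rad and contact force between the fingers and tamper below 0.2 N and linear speed of each of tamper, heap1, heap2, heap3, heap4, stone1, stone2, stone3, stone4 below 0.03 m/s); the robot touches nothing.
It fails at once if the small carton is moved more than 3 cm or knocked over (distance of screw_carton from where it was at the start of the episode above 0.03 m or angle between screw_carton's own z axis and vertical above 0.6 rad).
It fails at once if the canister is moved more than 3 cm or knocked over (distance of canister from where it was at the start of the episode above 0.03 m or angle between canister's own z axis and vertical above 0.6 rad).
Of stone1, stone2, stone3, stone4 only 2 to 4 are there at a start; the rules pass over those that are not, and their reading is None.
At some moment in a run one of stone1, stone2, stone3, stone4, tamper may be knocked a few centimetres aside while the robot is not near it.
It also fails if it takes over 210 s, if anything falls off the work surface, if the arm or the gripper's body presses on something with over 40 N, if the wrist force passes 120 N, or if a joint passes its speed limit or range.

## Working session

There is one attempt and no reset: what is moved stays moved. The work goes in short steps, Python scripts to look and compute and a tool call to move; the robot and the scene stay as the last step left them, time stands still between calls to the robot, and variables do not carry over. Pictures are saved under pics/ and viewed, and the job is handed in when it is done.

Besides the shell and the picture viewer there is one more tool, called after "Request:" as name([rows], argument=value, ...), one row to a line, values as JSON. apply_moves: Moves the arm, as the interface text tells. Its arguments: {"type":"object","properties":{"increments":{"type":"array","items":{"type":"object","properties":{"grip":{"type":"number"},"xyz":{"type":"array","items":{"type":"number"}},"rotation":{"type":"array","items":{"type":"number"}}}}},"squeeze":{"type":"number"}},"required":["increments"]}

```bash
ls; mkdir -p pics
cat > h.py <<'E'
import numpy as np, cv2
from bench import r, viewer
from scipy.spatial.transform import Rotation as R
def cam(n):
    c=viewer.camera(n); c['f']=c['img'].shape[0]/2/np.tan(np.radians(c['vertical_fov'])/2)
    c['R']=cv2.Rodrigues(np.array(c['rvec'],float))[0]; c['t']=np.array(c['tvec'],float).reshape(3); c['C']=-c['R'].T@c['t']; return c
def cloud(c):
    h,w=c['range_z'].shape; u,v=np.meshgrid(np.arange(w),np.arange(h)); z=c['range_z']
    p=np.stack([(u-c['cx'])/c['f']*z,(v-c['cy'])/c['f']*z,z],-1)
    P=(p-c['t'])@c['R']; P[z<=0]=np.nan; return P
def ray(c,u,v,z):
    d=c['R'].T@np.array([(u-c['cx'])/c['f'],(v-c['cy'])/c['f'],1.]); return c['C']+d*(z-c['C'][2])/d[2]
def proj(c,P):
    q=np.atleast_2d(P)@c['R'].T+c['t']; return q[:,:2]/q[:,2:]*c['f']+[c['cx'],c['cy']]
E
python3 - <<'E'
from h import *
for n in ['top','side','wrist']:
    c=cam(n); cv2.imwrite(f'pics/{n}0.png',c['img']); print(n,c['f'],c['C'],c['cx'],c['cy'],c['R'].round(3).tolist())
s=r.read_state(); print(s)
E
```

```text
pics
top 469.2014003443011 [0.43140309 0.03922745 1.35641404] 247.5392523852629 189.54424949512406 [[0.014, -1.0, 0.008], [-0.999, -0.015, -0.04], [0.04, -0.007, -0.999]]
side 359.58063022766976 [ 0.28205588 -0.7837085   0.62985749] 257.743753030825 196.7620192808928 [[0.969, -0.247, -0.002], [-0.135, -0.524, -0.841], [0.207, 0.815, -0.541]]
wrist 272.45183846461674 [0.0671141  0.62533592 0.38427637] 257.50980532561 188.17089853474684 [[0.225, 0.974, -0.002], [0.938, -0.216, 0.272], [0.265, -0.063, -0.962]]
{'time': 0.15, 'joint_positions': array([-1.36758837,  0.33270401, -0.06472241,  1.46073008,  0.02160695,
        1.34990714, -0.08850448]), 'joint_vel': array([ 9.06040189e-04, -6.37982373e-04, -1.09867945e-03, -3.63062866e-03,
       -2.85861785e-05, -6.92333197e-04, -3.10228947e-04]), 'joint_torque': array([ 1.41833643e-03, -6.23628187e+01,  2.51149357e-02, -3.90140569e+01,
       -6.12915703e-02,  3.72662942e-02,  5.97031340e-05]), 'ee_pos': array([0.13986002, 0.60886334, 0.22995968]), 'eef_rot': array([ 7.82259442e-01,  6.22952557e-01, -3.97441166e-04,  3.45200453e-04]), 'ft_force': array([-0.34217114, -0.29597175, -0.23953176]), 'torque': array([0.04442394, 0.06243495, 0.01779231]), 'width': 0.08691772308651761}
```

View pics/top0.png

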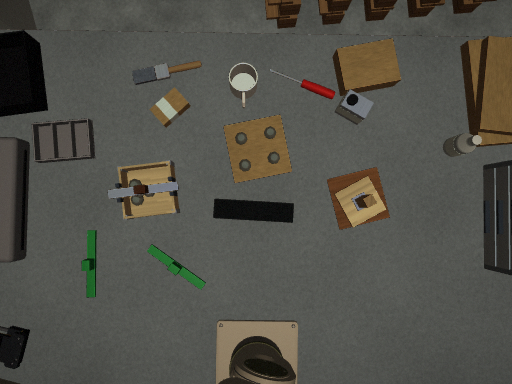

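View pics/side0.png

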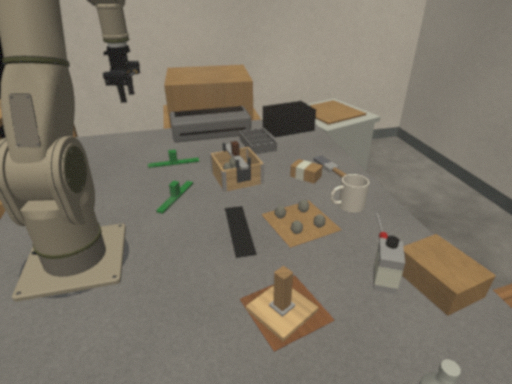

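View pics/wrist0.png

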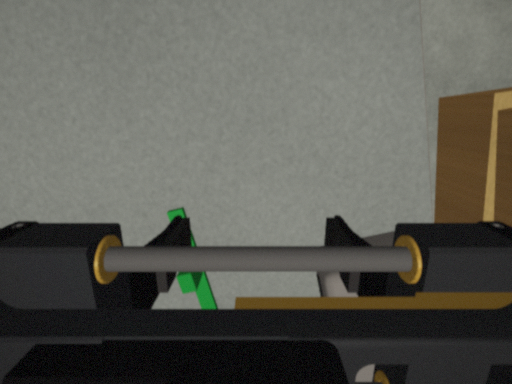

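The top view shows the box with the bar at about (148,190), 4 loose stones around (257,148), the mat at (254,210), the tamper at (360,201), and green look-alikes at (91,264) and (176,266). Next I'll zoom in and measure.

Run:
```python
from h import *
c=cam('top'); P=cloud(c); np.savez('top0.npz',P=P,img=c['img'])
im=c['img']
def crop(x,y,w,h,s): return cv2.resize(im[y:y+h,x:x+w],None,fx=s,fy=s,interpolation=cv2.INTER_CUBIC)
a=crop(100,150,100,75,4); b=crop(320,160,100,75,4)
cv2.imwrite('pics/z1.png',np.hstack([a,b]))
hsv=cv2.cvtColor(im,cv2.COLOR_BGR2HSV)
def show(mask,box,zr,name,n=5):
    x,y,w,h=box; m=np.zeros(mask.shape,bool); m[y:y+h,x:x+w]=mask[y:y+h,x:x+w]
    m&=(P[...,2]>zr[0])&(P[...,2]<zr[1])
    k,l,st,ce=cv2.connectedComponentsWithStats(m.astype(np.uint8))
    for i in range(1,k):
        if st[i,4]<n: continue
        q=P[l==i]; v,u=np.where(l==i)
        rc=cv2.minAreaRect((q[:,:2]*1000).astype(np.float32))
        print(name,st[i,4],'px',ce[i].round(1),'z',np.percentile(q[:,2],[5,50,95]).round(4),'mean',q.mean(0).round(4),'rect',np.round(rc[0],1),np.round(rc[1],1),round(rc[2],1))
al=np.ones(im.shape[:2],bool)
dark=im.max(2)<30
show(dark,(200,190,110,45),(-.01,.02),'mat',200)
show(al,(325,160,70,75),(.012,.05),'sole',50)
show(al,(325,160,70,75),(.10,.15),'post')
show(al,(325,160,70,75),(.003,.012),'board',50)
show(al,(100,150,90,80),(.115,.16),'grip')
show(al,(100,150,90,80),(.083,.096),'bar')
show(al,(100,150,90,80),(.07,.083),'rim')
show(al,(100,150,90,80),(.1,.115),'prong')
show(al,(215,110,85,80),(.018,.05),'stone')
show(al,(215,110,85,80),(.003,.01),'sheet',100)
show(al,(210,190,90,40),(.002,.01),'mat2',100)
print(np.nanmedian(P[280:300,220:280,2]))
```

```text
mat 1487 px [253.  210.2] z [-0.0007  0.0038  0.0087] mean [0.4262 0.0131 0.0039] rect [426.3  12.7] [228.4  55.3] 87.5
sole 1294 px [358.9 201.2] z [0.0147 0.0195 0.0252] mean [ 0.4563 -0.2884  0.0199] rect [ 456.8 -292. ] [111.  110.8] 29.0
post 132 px [368.5 200.5] z [0.1058 0.1185 0.1225] mean [ 0.4567 -0.2897  0.1175] rect [ 456.7 -291.4] [28.6 29.5] 29.2
board 1003 px [355.4 194. ] z [0.0033 0.0059 0.0099] mean [ 0.4773 -0.2814  0.0061] rect [ 467.8 -292.4] [162.8 172. ] 16.5
grip 105 px [139.3 188.9] z [0.1241 0.1317 0.1357] mean [0.4778 0.3132 0.131 ] rect [478.  314.1] [21.5 30.2] 5.2
bar 268 px [162.4 187. ] z [0.084  0.0875 0.0909] mean [0.4856 0.2606 0.0874] rect [485.5 261.9] [24.3 84.4] 8.2
bar 245 px [121.1 192.2] z [0.0837 0.0871 0.0913] mean [0.4699 0.3718 0.0872] rect [477.8 363. ] [37.3 92.2] 8.1
bar 5 px [121.8 199.4] z [0.085  0.0899 0.0936] mean [0.4505 0.3688 0.0896] rect [450.4 368.6] [8.3 1.6] 16.5
rim 229 px [142.3 168.3] z [0.0722 0.0765 0.0808] mean [0.5363 0.3184 0.0766] rect [522.3 312.7] [ 58.7 147. ] 8.0
rim 215 px [146.8 210.4] z [0.0716 0.0774 0.0809
[... 670 characters left out ...]
.0341 0.0402] mean [ 0.6481 -0.0303  0.0336] rect [649.1 -31. ] [32.2 32.4] 55.4
stone 114 px [240.7 137.8] z [0.0235 0.0335 0.0401] mean [0.6308 0.0514 0.0331] rect [632.2  51.5] [33.  31.7] 18.9
stone 113 px [273.3 157.3] z [0.0258 0.0342 0.0403] mean [ 0.5767 -0.0416  0.0336] rect [576.7 -42.5] [31.2 31.7] 3.4
stone 112 px [244.5 164.7] z [0.026  0.0339 0.0414] mean [0.5545 0.0396 0.0339] rect [555.6  39.7] [31.8 31.2] 0.7
sheet 1731 px [258.5 149.3] z [0.0032 0.0051 0.0085] mean [ 6.024e-01 -1.000e-04  5.300e-03] rect [603.9  -2.8] [181.2 186.8] 11.9
mat2 1235 px [253.8 210. ] z [0.0023 0.0046 0.0086] mean [0.4269 0.0108 0.0049] rect [427.4   6.4] [256.1  82.8] 85.6
0.0002644655294246096
```

View pics/z1.png

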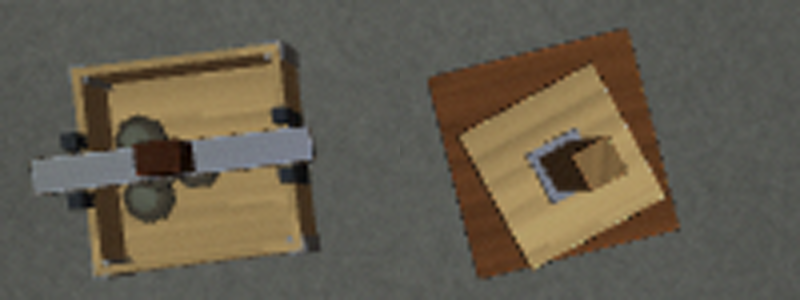

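```bash
cat >> h.py <<'E'
def goal(x,y,z,yaw,s=None):
    s=s or r.read_state(); T=R.from_quat(s['eef_rot']); a=np.radians(yaw)
    D=R.from_matrix(np.array([[np.cos(a),np.sin(a),0],[np.sin(a),-np.cos(a),0],[0,0,-1]]))
    d=T.inv().apply(np.array([x,y,z])-s['ee_pos'])*1000; w=np.degrees((T.inv()*D).as_rotvec())
    X=T.as_matrix(); 
    print('t',round(s['time'],2),'ee',np.round(s['ee_pos'],4),'yaw',round(np.degrees(np.arctan2(X[1,0],X[0,0])),1),'w',round(s['width'],4),'F',np.round(s['ft_force'],1),'\n  xyz',np.round(d,1),'rot',np.round(w,1))
E
cat > g.py <<'E'
import sys
from h import *
goal(*map(float,sys.argv[1:5]))
E
python3 g.py 0.478 0.3135 0.23 8
```

```text
t 0.2 ee [0.1399 0.6089 0.2301] yaw 77.1 w 0.0871 F [-0.2  0.6  0.7] 
  xyz [-2.122e+02  3.957e+02  2.000e-01] rot [ 0.   0.  69.1]
```

Request:
apply_moves([
  {"grip": 0,"xyz": [-212,396,0],"rotation": [0,0,69]},
  {"grip": 0,"xyz": [-212,396,0],"rotation": [0,0,69]},
  {"grip": 0,"xyz": [-212,396,0],"rotation": [0,0,69]},
  {"grip": 0,"xyz": [-212,396,0],"rotation": [0,0,69]},
  {"grip": 0,"xyz": [-212,396,0],"rotation": [0,0,69]},
], squeeze=20)

```text
time: 0.82
ee_pos: [0.3766, 0.402, 0.2304]
eef_rot: [0.98, 0.199, -0.0, 0.0]
ft_force: [0.2, 0.3, 0.1]
width: 0.0867
```

```bash
python3 g.py 0.478 0.3135 0.23 8
```

```text
t 0.82 ee [0.3766 0.402  0.2304] yaw 23.0 w 0.0867 F [0.2 0.3 0.1] 
  xyz [ 58.8 121.1   0.5] rot [ 0.  0. 15.]
```

Request:
apply_moves([
  {"grip": 0,"xyz": [59,121,0],"rotation": [0,0,15]},
  {"grip": 0,"xyz": [59,121,0],"rotation": [0,0,15]},
  {"grip": 0,"xyz": [59,121,0],"rotation": [0,0,15]},
  {"grip": 0,"xyz": [59,121,0],"rotation": [0,0,15]},
])

```text
time: 1.32
ee_pos: [0.4782, 0.3134, 0.2302]
eef_rot: [0.998, 0.069, -0.0, 0.0]
ft_force: [-0.4, 0.9, -1.0]
width: 0.0872
```

```bash
python3 - <<'E'
from h import *
c=cam('wrist'); cv2.imwrite('pics/w1.png',c['img']); P=cloud(c)
for lo,hi,n in[(.125,.14,'grip'),(.083,.095,'bar'),(.1,.115,'prong')]:
    m=(P[...,2]>lo)&(P[...,2]<hi)&(abs(P[...,0]-.478)<.12)&(abs(P[...,1]-.31)<.12)
    k,l,st,ce=cv2.connectedComponentsWithStats(m.astype(np.uint8))
    for i in range(1,k):
        if st[i,4]>30:
            rc=cv2.minAreaRect((P[l==i][:,:2]*1000).astype(np.float32)); print(n,st[i,4],ce[i].round(),np.round(rc[0],1),np.round(rc[1],1),round(rc[2],1))
E
python3 g.py 0.478 0.3135 0.104 8
```

```text
grip 704 [260. 188.] [480.1 315.8] [21.6 29.1] 7.7
bar 1759 [260. 127.] [473.2 365.4] [23.4 87.4] 7.4
bar 857 [259. 225.] [487.7 258.5] [22.9 54.8] 8.2
bar 47 [243. 239.] [473.1 237.5] [ 6.9 13.6] 54.1
bar 46 [276. 239.] [507.7 242.3] [13.7  6.8] 52.9
prong 109 [240. 122.] [451.9 374.4] [9.7 8.9] 6.7
prong 110 [280. 122.] [491.1 379.9] [9.9 8.7] 8.2
prong 61 [260. 169.] [478.1 329.7] [20.9  1. ] 7.8
prong 31 [242. 245.] [470.2 239.7] [9.5 1.2] 6.4
prong 35 [277. 245.] [509.8 245.1] [9.6 1.4] 10.1
t 1.38 ee [0.4773 0.3147 0.2302] yaw 8.1 w 0.0871 F [-1.   0.4 -0.1] 
  xyz [  0.6   1.3 126.2] rot [-0.   0.   0.1]
```

View pics/w1.png

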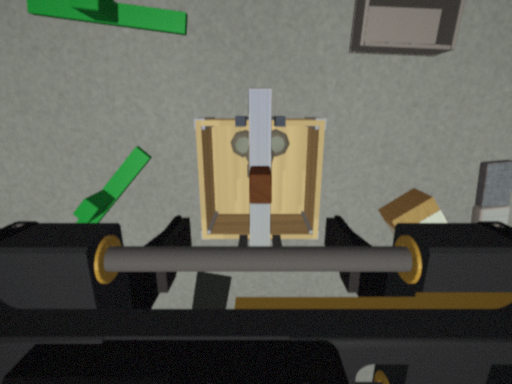

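The wrist picture shows the grip block at (260,185) with the bar seated, centred between the fingers. The wrist and top views agree within 2 mm. Going down on it.

Request:
apply_moves([
  {"grip": 0,"xyz": [1.5,1,60],"rotation": [0,0,0]},
  {"grip": 0,"xyz": [1.5,1,100],"rotation": [0,0,0]},
  {"grip": 0,"xyz": [1.5,1,125],"rotation": [0,0,0]},
  {"grip": 0,"xyz": [1.5,1,125],"rotation": [0,0,0]},
  {"grip": 200,"xyz": [1.5,1,125],"rotation": [0,0,0]},
], squeeze=30)

```text
time: 2.0
ee_pos: [0.4787, 0.3152, 0.1065]
eef_rot: [0.997, 0.071, 0.0, -0.001]
ft_force: [-0.1, -0.5, 0.8]
width: 0.0828
```

Request:
apply_moves([
  {"grip": 230,"xyz": [0,0,0]},
  {"grip": 230,"xyz": [0,0,0]},
  {"grip": 230,"xyz": [0,0,0]},
  {"grip": 230,"xyz": [0,0,0]},
])

```text
$.increments[0]: bad value
```

```bash
python3 g.py 0.479 0.3135 0.24 8
```

```text
t 2.0 ee [0.4787 0.3152 0.1065] yaw 8.2 w 0.0828 F [-0.1 -0.5  0.8] 
  xyz [ 1.000e-01  1.600e+00 -1.335e+02] rot [-0.1 -0.   0.2]
```

Request:
apply_moves([
  {"grip": 230,"xyz": [0,0,0],"rotation": [0,0,0]},
  {"grip": 230,"xyz": [0,0,0],"rotation": [0,0,0]},
  {"grip": 230,"xyz": [0,0,0],"rotation": [0,0,0]},
  {"grip": 230,"xyz": [0,0,0],"rotation": [0,0,0]},
])

```text
time: 2.5
ee_pos: [0.4787, 0.3152, 0.1066]
eef_rot: [0.997, 0.071, 0.0, -0.001]
ft_force: [0.4, -0.3, 0.2]
width: 0.0449
```

```bash
python3 g.py 0.479 0.3135 0.24 8
```

```text
t 2.5 ee [0.4787 0.3152 0.1066] yaw 8.2 w 0.0449 F [ 0.4 -0.3  0.2] 
  xyz [ 1.000e-01  1.600e+00 -1.334e+02] rot [-0.1 -0.   0.2]
```

Request:
apply_moves([
  {"grip": 230,"xyz": [0,0,0],"rotation": [0,0,0]},
  {"grip": 230,"xyz": [0,0,0],"rotation": [0,0,0]},
  {"grip": 230,"xyz": [0,0,0],"rotation": [0,0,0]},
  {"grip": 230,"xyz": [0,0,0],"rotation": [0,0,0]},
  {"grip": 230,"xyz": [0,0,0],"rotation": [0,0,0]},
])

```text
time: 3.12
ee_pos: [0.4788, 0.3153, 0.1066]
eef_rot: [0.997, 0.071, 0.0, -0.001]
ft_force: [0.9, 0.2, -0.1]
width: 0.0214
```

Request:
apply_moves([
  {"grip": 230,"xyz": [0,0,-20],"rotation": [0,0,0]},
  {"grip": 230,"xyz": [0,0,-50],"rotation": [0,0,0]},
  {"grip": 230,"xyz": [0,0,-80],"rotation": [0,0,0]},
  {"grip": 230,"xyz": [0,0,-80],"rotation": [0,0,0]},
])

```text
time: 3.62
ee_pos: [0.4795, 0.3157, 0.1883]
eef_rot: [0.997, 0.071, 0.001, -0.002]
ft_force: [0.5, 0.1, -2.9]
width: 0.0218
```

```bash
python3 - <<'E'
from h import *
c=cam('top'); P=cloud(c); cv2.imwrite('pics/t1.png',cv2.resize(c['img'][120:250,60:230],None,fx=4,fy=4))
E
python3 g.py 0.4265 0.012 0.185 -2;python3 g.py 0.4265 0.012 0.033 -2
```

```text
t 3.67 ee [0.4787 0.3152 0.1866] yaw 8.2 w 0.0221 F [ 0.9 -0.6 -4.4] 
  xyz [-94.9 292.7   1. ] rot [-0.1 -0.  10.2]
t 3.67 ee [0.4787 0.3152 0.1866] yaw 8.2 w 0.0221 F [ 0.9 -0.6 -4.4] 
  xyz [-95. 293. 153.] rot [-0.1 -0.  10.2]
```

View pics/t1.png

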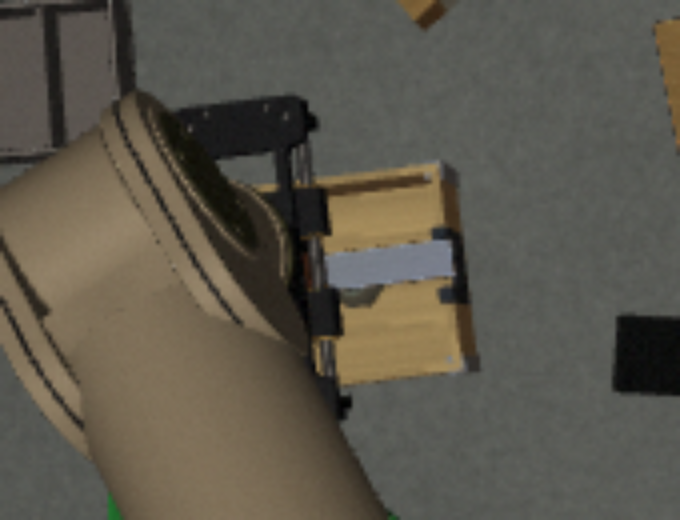

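The bar is lifted clear of the keepers. Carrying it to the mat.

Request:
apply_moves([
  {"grip": 230,"xyz": [-18,55,0],"rotation": [0,0,2]},
  {"grip": 230,"xyz": [-38,115,0],"rotation": [0,0,4]},
  {"grip": 230,"xyz": [-57,175,0],"rotation": [0,0,6]},
  {"grip": 230,"xyz": [-76,235,0],"rotation": [0,0,8]},
  {"grip": 230,"xyz": [-95,292,0],"rotation": [0,0,10]},
])

```text
time: 4.3
ee_pos: [0.4247, 0.0108, 0.1845]
eef_rot: [1.0, -0.016, -0.001, -0.001]
ft_force: [1.4, -0.9, -1.3]
width: 0.0215
```

```bash
python3 g.py 0.4265 0.012 0.034 -2
```

```text
t 4.3 ee [0.4247 0.0108 0.1845] yaw -1.9 w 0.0215 F [ 1.4 -0.9 -1.3] 
  xyz [  1.9  -1.1 150.5] rot [-0.1  0.1  0.1]
```

Request:
apply_moves([
  {"grip": 230,"xyz": [2,-1,50],"rotation": [0,0,0]},
  {"grip": 230,"xyz": [2,-1,100],"rotation": [0,0,0]},
  {"grip": 230,"xyz": [2,-1,135],"rotation": [0,0,0]},
  {"grip": 230,"xyz": [2,-1,146],"rotation": [0,0,0]},
  {"grip": 230,"xyz": [2,-1,150],"rotation": [0,0,0]},
])

```text
time: 4.92
ee_pos: [0.4262, 0.0118, 0.0341]
eef_rot: [1.0, -0.016, -0.001, -0.0]
ft_force: [-0.0, 0.8, -2.0]
width: 0.0222
```

```bash
python3 g.py 0.4265 0.012 0.033 -2
```

```text
t 4.92 ee [0.4262 0.0118 0.0341] yaw -1.9 w 0.0222 F [-0.   0.8 -2. ] 
  xyz [ 0.3 -0.2  1.1] rot [-0.   0.1  0.1]
```

Release it and rise.

Request:
apply_moves([
  {"grip": 230,"xyz": [0,0,1],"rotation": [0,0,0]},
  {"grip": 100,"xyz": [0,0,1],"rotation": [0,0,0]},
  {"grip": 60,"xyz": [0,0,1],"rotation": [0,0,0]},
  {"grip": 60,"xyz": [0,0,1],"rotation": [0,0,0]},
  {"grip": 60,"xyz": [0,0,1],"rotation": [0,0,0]},
])

```text
time: 5.55
ee_pos: [0.4264, 0.0119, 0.0333]
eef_rot: [1.0, -0.016, -0.001, -0.0]
ft_force: [-0.2, 0.1, 0.4]
width: 0.0539
```

Request:
apply_moves([
  {"grip": 60,"xyz": [0,0,-30],"rotation": [0,0,0]},
  {"grip": 60,"xyz": [0,0,-80],"rotation": [0,0,0]},
  {"grip": 60,"xyz": [0,0,-140],"rotation": [0,0,0]},
  {"grip": 60,"xyz": [0,0,-190],"rotation": [0,0,0]},
  {"grip": 60,"xyz": [0,0,-190],"rotation": [0,0,0]},
])

```text
time: 6.18
ee_pos: [0.4287, 0.012, 0.2269]
eef_rot: [1.0, -0.016, 0.002, -0.002]
ft_force: [0.9, 0.9, -0.1]
width: 0.0667
```

```bash
cat > look.py <<'E'
from h import *
import sys
c=cam('top'); P=cloud(c); tag=sys.argv[1]
z=c['img'][100:250,90:310]; cv2.imwrite(f'pics/{tag}.png',cv2.resize(z,None,fx=3.5,fy=3.5,interpolation=cv2.INTER_CUBIC))
def show(box,zr,name,n=5):
    x,y,w,h=box; m=np.zeros(P.shape[:2],bool); m[y:y+h,x:x+w]=True
    m&=(P[...,2]>zr[0])&(P[...,2]<zr[1])
    k,l,st,ce=cv2.connectedComponentsWithStats(m.astype(np.uint8))
    for i in range(1,k):
        if st[i,4]<n: continue
        q=P[l==i]; rc=cv2.minAreaRect((q[:,:2]*1000).astype(np.float32))
        print(name,st[i,4],'px',ce[i].round(1),'z',np.percentile(q[:,2],[5,50,95]).round(3),'rect',np.round(rc[0],1),np.round(rc[1],1),round(rc[2],1))
show((205,105,100,80),(.018,.05),'stone',30)
show((205,180,100,60),(.009,.03),'bar',30)
show((205,180,100,60),(.04,.1),'grip',30)
# box
Bc=np.array([.4797,.3065]);a=np.radians(8);ex=np.array([np.cos(a),np.sin(a)]);ey=np.array([-np.sin(a),np.cos(a)])
d=P[...,:2]-Bc; bx=d@ex; by=d@ey
m=(abs(bx)<.063)&(abs(by)<.063)&(P[...,2]>.014)&(P[...,2]<.1)
hsv=cv2.cvtColor(c['img'],cv2.COLOR_BGR2HSV); m&=hsv[...,1]<90
if m.any():
    u=(bx[m]*1000).round(); w=(by[m]*1000).round()
    # box-frame picture, 4px/mm, colour = height
    A=np.zeros((560,560,3),np.uint8)
    for x,y,zz in zip(u,w,P[...,2][m]): cv2.circle(A,(int(280-y*4),int(280-x*4)),5,(0,int(min(255,zz*2600)),int(255-min(255,zz*2600))),-1)
    cv2.rectangle(A,(20,20),(540,540),(255,255,255),1); cv2.imwrite(f'pics/{tag}b.png',A)
    k,l,st,ce=cv2.connectedComponentsWithStats(m.astype(np.uint8))
    for i in range(1,k):
        if st[i,4]>15: q=l==i; print('box stones',st[i,4],ce[i].round(1),'bxy mean',(bx[q].mean()*1e3).round(),(by[q].mean()*1e3).round(),'zmax',np.percentile(P[...,2][q],97).round(3))
E
python3 look.py t2; python3 g.py 0.56 0.1 0.25 0
```

```text
stone 113 px [269.6 132.2] z [0.025 0.035 0.041] rect [649.  -30.6] [32.3 32.7] 69.9
stone 113 px [240.7 137.7] z [0.024 0.034 0.04 ] rect [632.   51.4] [31.9 31.6] 19.6
stone 111 px [273.4 157.3] z [0.026 0.033 0.041] rect [577.1 -42.5] [31.6 31.7] 2.1
stone 88 px [244.2 163.6] z [0.027 0.035 0.041] rect [557.9  40.6] [26.7 32. ] 24.8
bar 71 px [225.1 209.5] z [0.01  0.014 0.018] rect [427.   92.2] [20.  25.8] 0.8
box stones 393 [139.8 191.3] bxy mean -2.0 25.0 zmax 0.069
t 6.22 ee [0.4275 0.0118 0.2246] yaw -1.9 w 0.0667 F [ 0.3  0.5 -0.8] 
  xyz [129.6 -92.5 -25. ] rot [-0.1 -0.1 -1.9]
```

View pics/t2.png

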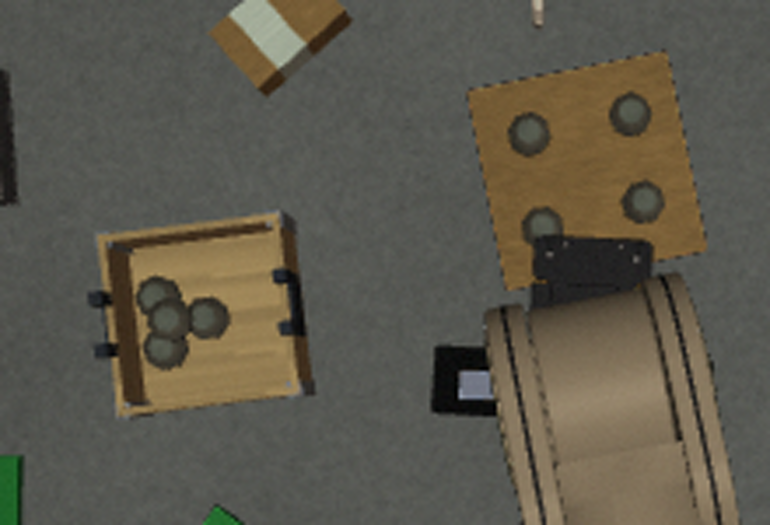

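The bar lies on the mat (visible end at crop (474,384)). In the box there are three base stones at (158,297), (165,349) and (208,318), with one on top at (169,319). The four loose stones are unmoved.

```bash
python3 - <<'E'
from h import *
c=cam('top')
Bc=np.array([.4797,.3065]);a=np.radians(8);M=np.array([[np.cos(a),np.sin(a)],[-np.sin(a),np.cos(a)]])
for n,x,y,z in[('A',156,297,.03),('B',165,351,.03),('C',208,318,.03),('T',169,319,.055)]:
    p=ray(c,90+x/3.5,100+y/3.5,z); print(n,p.round(4),(M@(p[:2]-Bc)*1e3).round(1))
# box corners on rim (crop)
for x,y in[(97,236),(282,212),(313,394),(118,416)]:
    p=ray(c,90+x/3.5,100+y/3.5,.078); print(p.round(4),(M@(p[:2]-Bc)*1e3).round(1))
E
python3 g.py 0.633 0.0515 0.15 0
```

```text
A [0.493  0.3493 0.03  ] [19.1 40.6]
B [0.4495 0.341  0.03  ] [-25.1  38.4]
C [0.4766 0.307  0.03  ] [-3.  1.]
T [0.4745 0.3328 0.055 ] [-1.5 26.8]
[0.5376 0.3851 0.078 ] [68.3 69.8]
[0.5586 0.2416 0.078 ] [ 69.1 -75.2]
[0.4171 0.2146 0.078 ] [-74.8 -82.3]
[0.3979 0.3653 0.078 ] [-72.8  69.6]
t 6.28 ee [0.4268 0.0117 0.2233] yaw -1.9 w 0.0665 F [-0.3 -0.3 -1. ] 
  xyz [205.  -46.4  73. ] rot [-0.1  0.1 -1.9]
```

Request:
apply_moves([
  {"grip": 70,"xyz": [60,-14,20],"rotation": [0,0,-2]},
  {"grip": 70,"xyz": [115,-27,40],"rotation": [0,0,-6]},
  {"grip": 70,"xyz": [170,-39,60],"rotation": [0,0,-10]},
  {"grip": 70,"xyz": [205,-46,73],"rotation": [0,0,-10]},
  {"grip": 70,"xyz": [205,-46,73],"rotation": [0,0,-10]},
], squeeze=15)

```text
time: 6.9
ee_pos: [0.6327, 0.051, 0.1456]
eef_rot: [0.997, 0.071, -0.004, 0.001]
ft_force: [-1.4, -0.1, 0.3]
width: 0.0633
```

```bash
cat > wl.py <<'E'
from h import *
import sys
c=cam('wrist'); P=cloud(c); cv2.imwrite(f'pics/{sys.argv[1]}.png',c['img'])
m=(P[...,2]>.014)&(P[...,2]<.05)&(P[...,0]>.5)&(P[...,0]<.72)&(abs(P[...,1])<.12)
k,l,st,ce=cv2.connectedComponentsWithStats(m.astype(np.uint8))
for i in range(1,k):
    if st[i,4]>40:
        q=P[l==i]; rc=cv2.minAreaRect((q[:,:2]*1000).astype(np.float32)); print(st[i,4],ce[i].round(),np.round(rc[0],1),np.round(rc[1],1),q[:,2].max().round(3))
E
python3 wl.py w2; python3 g.py 0.633 0.0515 0.015 8
```

```text
868 [260. 183.] [634.3  52.7] [32.5 32.6] 0.041
906 [186. 184.] [557.3  40.6] [33.1 32.5] 0.041
44 [343. 205.] [717.7  47. ] [7.6 2.5] 0.05
164 [265. 243.] [648.7 -17.4] [28.9  8.6] 0.032
t 6.95 ee [0.6322 0.0504 0.1471] yaw 8.1 w 0.0632 F [ 0.2 -0.3  1.4] 
  xyz [  1.8  -1.  132.1] rot [0.  0.3 0.1]
```

View pics/w2.png

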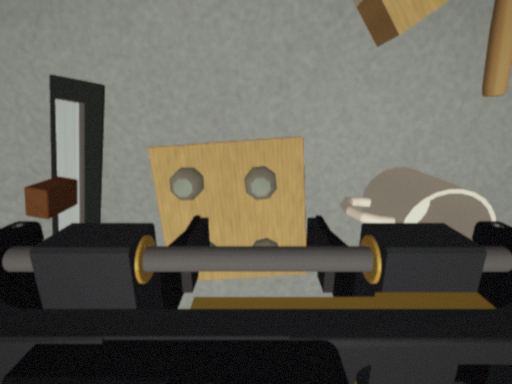

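The stone sits under the gripper at (260,183). The mug at (430,215) is close along the jaw direction, so I'll check the clearance.

```bash
python3 - <<'E'
from h import *
d=np.load('top0.npz'); P=d['P'][60:115,215:275]; m=P[...,2]>.02; m[:, :]&=True
q=P[m]; print(q.min(0).round(3),q.max(0).round(3))
h=P[P[...,2]>.06]; print(h.min(0).round(3),h.max(0).round(3))
E
python3 g.py 0.633 0.0515 0.15 98;  python3 g.py 0.633 0.0515 0.15 -82
```

```text
[0.715 0.009 0.02 ] [0.829 0.086 0.095]
[0.715 0.009 0.06 ] [0.829 0.086 0.095]
t 6.95 ee [0.6322 0.0504 0.1471] yaw 8.1 w 0.0632 F [ 0.2 -0.3  1.4] 
  xyz [ 1.  -1.  -2.9] rot [ -0.3   0.3 -89.9]
t 6.95 ee [0.6322 0.0504 0.1471] yaw 8.1 w 0.0632 F [ 0.2 -0.3  1.4] 
  xyz [ 1.  -1.  -2.9] rot [ 0.3  0.3 90.1]
```

Jaws along y avoids the mug, so I'll turn to yaw 98.

Request:
apply_moves([
  {"grip": 70,"xyz": [1,-1,0],"rotation": [0,0,-90]},
  {"grip": 70,"xyz": [1,-1,0],"rotation": [0,0,-90]},
  {"grip": 70,"xyz": [1,-1,0],"rotation": [0,0,-90]},
  {"grip": 70,"xyz": [1,-1,0],"rotation": [0,0,-90]},
  {"grip": 70,"xyz": [1,-1,0],"rotation": [0,0,-90]},
])

```text
time: 7.58
ee_pos: [0.6318, 0.051, 0.1474]
eef_rot: [0.856, 0.516, -0.002, -0.002]
ft_force: [0.6, -0.5, 0.4]
width: 0.0632
```

```bash
python3 g.py 0.633 0.052 0.015 98; python3 -c "
from h import *;print(r.read_state()['joint_positions'].round(2))"
```

```text
t 7.58 ee [0.6318 0.051  0.1474] yaw 62.2 w 0.0632 F [ 0.6 -0.5  0.4] 
  xyz [  1.6   1.2 132.4] rot [ -0.3   0.  -35.8]
[-0.49  0.43  0.45  1.56 -0.2   1.2   1.08]
```

Request:
apply_moves([
  {"grip": 70,"xyz": [2,1,0],"rotation": [0,0,-36]},
  {"grip": 70,"xyz": [2,1,0],"rotation": [0,0,-36]},
  {"grip": 70,"xyz": [2,1,0],"rotation": [0,0,-36]},
  {"grip": 70,"xyz": [2,1,40],"rotation": [0,0,-36]},
  {"grip": 70,"xyz": [2,1,80],"rotation": [0,0,-36]},
])

```text
time: 8.2
ee_pos: [0.6326, 0.0519, 0.0673]
eef_rot: [0.655, 0.756, -0.001, -0.002]
ft_force: [0.5, -0.5, -0.4]
width: 0.0631
```

```bash
python3 wl.py w3; python3 g.py 0.633 0.052 0.015 98
```

```text
1981 [258. 109.] [557.8  40.7] [32.3 32.5] 0.041
2150 [139. 125.] [580.1 -41. ] [32.8 33.3] 0.041
1608 [259. 214.] [634.4  52.6] [33.1 32.6] 0.04
1275 [154. 216.] [648.  -27.6] [34.2 26.1] 0.041
t 8.25 ee [0.6292 0.0516 0.0612] yaw 98.2 w 0.0631 F [-2.7 -0.  -4.9] 
  xyz [-0.2  4.4 46.2] rot [-0.7 -0.1  0.2]
```

Request:
apply_moves([
  {"grip": 70,"xyz": [0,4,25],"rotation": [-0.7,0,0]},
  {"grip": 70,"xyz": [0,4,46],"rotation": [-0.7,0,0]},
  {"grip": 150,"xyz": [0,4,46],"rotation": [-0.7,0,0]},
  {"grip": 230,"xyz": [0,4,46],"rotation": [-0.7,0,0]},
  {"grip": 230,"xyz": [0,4,46],"rotation": [-0.7,0,0]},
])

```text
time: 8.88
ee_pos: [0.6332, 0.0522, 0.0163]
eef_rot: [0.655, 0.756, 0.001, 0.0]
ft_force: [-0.1, 0.2, 0.1]
width: 0.041
```

Request:
apply_moves([
  {"grip": 230,"xyz": [0,0,0],"rotation": [0,0,0]},
  {"grip": 230,"xyz": [0,0,0],"rotation": [0,0,0]},
  {"grip": 230,"xyz": [0,0,-20],"rotation": [0,0,0]},
  {"grip": 230,"xyz": [0,0,-60],"rotation": [0,0,0]},
  {"grip": 230,"xyz": [0,0,-120],"rotation": [0,0,0]},
])

```text
time: 9.5
ee_pos: [0.632, 0.0519, 0.1376]
eef_rot: [0.655, 0.756, 0.0, -0.0]
ft_force: [0.7, -0.4, -0.5]
width: 0.0346
```

```bash
cat >> h.py <<'E'
BC=np.array([.480,.3065]);_a=np.radians(8);BM=np.array([[np.cos(_a),-np.sin(_a)],[np.sin(_a),np.cos(_a)]])
def bw(x,y): return BC+BM@(np.array([x,y])/1000)
E
python3 -c "
from h import *
p=bw(45,-5);print(p)
goal(*p,.16,98);goal(*p,.052,98)"
```

```text
[0.52525793 0.30781145]
t 9.5 ee [0.632  0.0519 0.1376] yaw 98.2 w 0.0346 F [ 0.7 -0.4 -0.5] 
  xyz [268.4 -69.4 -22.1] rot [-0.  -0.1  0.2]
t 9.5 ee [0.632  0.0519 0.1376] yaw 98.2 w 0.0346 F [ 0.7 -0.4 -0.5] 
  xyz [268.3 -69.3  85.9] rot [-0.  -0.1  0.2]
```

The stone is held (34.6 mm opening). Carrying it over the box.

Request:
apply_moves([
  {"grip": 230,"xyz": [50,-13,-22],"rotation": [0,0,0]},
  {"grip": 230,"xyz": [108,-28,-22],"rotation": [0,0,0]},
  {"grip": 230,"xyz": [166,-43,-22],"rotation": [0,0,0]},
  {"grip": 230,"xyz": [224,-58,-22],"rotation": [0,0,0]},
  {"grip": 230,"xyz": [268,-69,-22],"rotation": [0,0,0]},
])

```text
time: 10.12
ee_pos: [0.5244, 0.3101, 0.1616]
eef_rot: [0.654, 0.756, 0.001, -0.001]
ft_force: [1.5, 0.4, 0.2]
width: 0.0348
```

```bash
python3 -c "
from h import *
p=bw(45,-5)
goal(*p,.052,98)"
```

```text
t 10.12 ee [0.5244 0.3101 0.1616] yaw 98.3 w 0.0348 F [1.5 0.4 0.2] 
  xyz [ -2.7   0.4 109.6] rot [ 0.1 -0.1  0.3]
```

Request:
apply_moves([
  {"grip": 230,"xyz": [-2,0,50],"rotation": [0,0,0]},
  {"grip": 230,"xyz": [-2,0,90],"rotation": [0,0,0]},
  {"grip": 230,"xyz": [-2,0,109],"rotation": [0,0,0]},
  {"grip": 230,"xyz": [-2,0,109],"rotation": [0,0,0]},
  {"grip": 230,"xyz": [-2,0,109],"rotation": [0,0,0]},
])

```text
time: 10.75
ee_pos: [0.5259, 0.3089, 0.0546]
eef_rot: [0.654, 0.756, 0.002, -0.0]
ft_force: [0.1, 0.3, 0.2]
width: 0.0348
```

Request:
apply_moves([
  {"grip": 120,"xyz": [0,0,0],"rotation": [0,0,0]},
  {"grip": 120,"xyz": [0,0,0],"rotation": [0,0,0]},
  {"grip": 120,"xyz": [0,0,-30],"rotation": [0,0,0]},
  {"grip": 70,"xyz": [0,0,-90],"rotation": [0,0,0]},
  {"grip": 70,"xyz": [0,0,-110],"rotation": [0,0,0]},
])

```text
time: 11.38
ee_pos: [0.5272, 0.3093, 0.1691]
eef_rot: [0.655, 0.756, 0.005, 0.0]
ft_force: [0.1, -0.1, -0.0]
width: 0.0585
```

```bash
python3 g.py .649 -.029 .16 98
```

```text
t 11.38 ee [0.5272 0.3093 0.1691] yaw 98.2 w 0.0585 F [ 0.1 -0.1 -0. ] 
  xyz [-352.3   72.1    7.6] rot [ 0.5 -0.4  0.2]
```

Request:
apply_moves([
  {"grip": 70,"xyz": [-58,12,0],"rotation": [0.5,0,0]},
  {"grip": 70,"xyz": [-118,24,0],"rotation": [0.5,0,0]},
  {"grip": 70,"xyz": [-178,36,0],"rotation": [0.5,0,0]},
  {"grip": 70,"xyz": [-238,48,0],"rotation": [0.5,0,0]},
  {"grip": 70,"xyz": [-298,61,0],"rotation": [0.5,0,0]},
])

```text
time: 12.0
ee_pos: [0.6307, 0.0212, 0.1685]
eef_rot: [0.654, 0.756, 0.002, -0.002]
ft_force: [0.5, 0.9, 0.4]
width: 0.0629
```

```bash
python3 look.py t3; python3 g.py .649 -.029 .12 98
```

```text
bar 52 px [224.  209.6] z [0.01  0.014 0.018] rect [427.   96.3] [20.  17.4] 0.7
box stones 112 [150.5 173.6] bxy mean 44.0 -9.0 zmax 0.045
box stones 394 [139.9 191.3] bxy mean -2.0 25.0 zmax 0.067
t 12.05 ee [0.6322 0.0103 0.1686] yaw 97.7 w 0.0629 F [-2.8 -8.3  0.9] 
  xyz [-41.2  11.3  48.6] rot [ 0.1 -0.  -0.3]
```

View pics/t3.png

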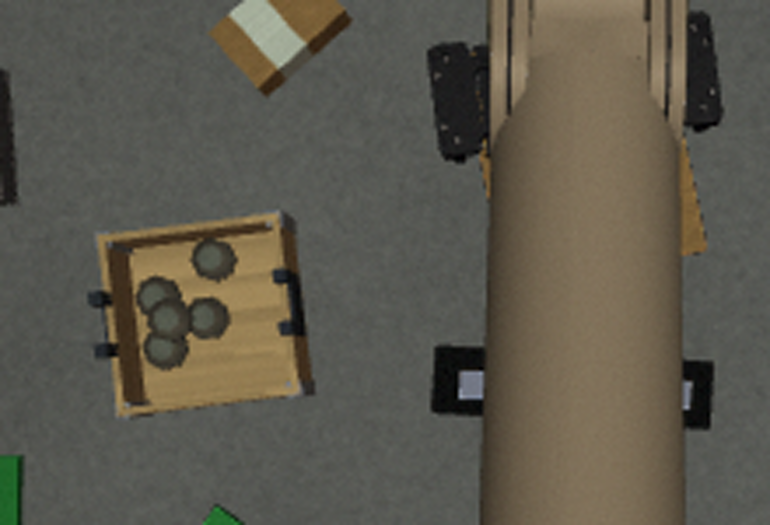

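The first stone lies where I meant it, at crop (214,259), box frame (44,-9). Next is the far stone at (.649,-.03).

Request:
apply_moves([
  {"grip": 70,"xyz": [-41,11,20],"rotation": [0,0,0]},
  {"grip": 70,"xyz": [-41,11,60],"rotation": [0,0,0]},
  {"grip": 70,"xyz": [-41,11,80],"rotation": [0,0,0]},
])

```text
time: 12.42
ee_pos: [0.6478, -0.0288, 0.0868]
eef_rot: [0.658, 0.753, 0.0, -0.001]
ft_force: [-0.1, 0.9, -0.1]
width: 0.063
```

```bash
python3 wl.py w4; python3 g.py .649 -.029 .015 98
```

```text
3316 [276. 121.] [580.1 -24. ] [35.8 69.3] 0.042
1351 [256. 207.] [651.9 -29.9] [32.7 33.3] 0.04
t 12.47 ee [ 0.6469 -0.0279  0.0848] yaw 97.7 w 0.0632 F [-0.9 -0.3 -3.3] 
  xyz [-1.5  2.2 69.8] rot [-0.2 -0.1 -0.3]
```

View pics/w4.png

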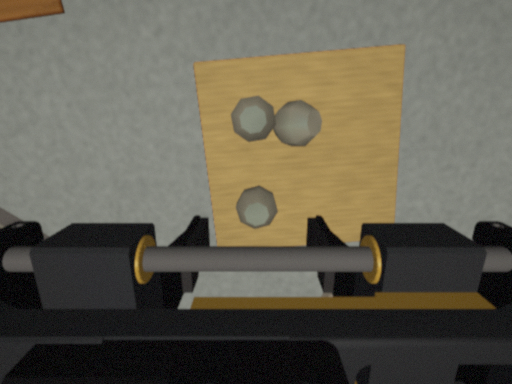

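Request:
apply_moves([
  {"grip": 70,"xyz": [0,3,35],"rotation": [0,0,0]},
  {"grip": 70,"xyz": [0,3,69],"rotation": [0,0,0]},
  {"grip": 150,"xyz": [0,3,69],"rotation": [0,0,0]},
  {"grip": 230,"xyz": [0,3,69],"rotation": [0,0,0]},
  {"grip": 230,"xyz": [0,3,69],"rotation": [0,0,0]},
])

```text
time: 13.1
ee_pos: [0.6502, -0.0271, 0.0171]
eef_rot: [0.658, 0.753, -0.0, -0.001]
ft_force: [-0.4, 0.1, -0.1]
width: 0.041
```

Request:
apply_moves([
  {"grip": 230,"xyz": [0,0,0],"rotation": [0,0,0]},
  {"grip": 230,"xyz": [0,0,0],"rotation": [0,0,0]},
  {"grip": 230,"xyz": [0,0,-20],"rotation": [0,0,0]},
  {"grip": 230,"xyz": [0,0,-70],"rotation": [0,0,0]},
  {"grip": 230,"xyz": [0,0,-130],"rotation": [0,0,0]},
])

```text
time: 13.72
ee_pos: [0.6499, -0.0274, 0.1492]
eef_rot: [0.658, 0.753, -0.0, -0.001]
ft_force: [1.0, 0.3, -1.1]
width: 0.0343
```

```bash
python3 -c "
from h import *
p=bw(-45,-5)
goal(*p,.165,98)"
```

```text
t 13.72 ee [ 0.6499 -0.0274  0.1492] yaw 97.7 w 0.0343 F [ 1.   0.3 -1.1] 
  xyz [ 348.6 -168.4  -14.8] rot [-0.2 -0.1 -0.3]
```

In the wrist picture one of the two remaining stones has been knocked against the other, at (253,118) and (298,122). The second stone is held. Carrying it to box (-45,-5).

Request:
apply_moves([
  {"grip": 230,"xyz": [55,-27,-15],"rotation": [0,0,0]},
  {"grip": 230,"xyz": [110,-54,-15],"rotation": [0,0,0]},
  {"grip": 230,"xyz": [165,-80,-15],"rotation": [0,0,0]},
  {"grip": 230,"xyz": [220,-107,-15],"rotation": [0,0,0]},
  {"grip": 230,"xyz": [275,-133,-15],"rotation": [0,0,0]},
])

```text
time: 14.35
ee_pos: [0.4801, 0.2286, 0.1667]
eef_rot: [0.658, 0.753, 0.001, -0.001]
ft_force: [0.2, 0.6, -0.8]
width: 0.0346
```

```bash
python3 look.py t4; python3 -c "
from h import *
p=bw(-45,-5)
goal(*p,.165,98)"
```

```text
stone 233 px [267.5 157.3] z [0.024 0.033 0.04 ] rect [576.7 -25.5] [31.9 65.8] 0.6
bar 224 px [234.6 209.9] z [0.01  0.014 0.018] rect [426.6  65.6] [79.9 24.4] 86.4
bar 233 px [273.  211.7] z [0.01  0.014 0.019] rect [423.2 -38.3] [25.8 91.9] 0.8
grip 84 px [253.9 210.7] z [0.055 0.059 0.063] rect [425.6  11.4] [19.4 27.8] 0.9
t 14.4 ee [0.4752 0.2367 0.1665] yaw 98.2 w 0.0348 F [-2.9  8.  -0.4] 
  xyz [ 63.5 -30.3   1.9] rot [-0.2 -0.3  0.2]
```

View pics/t4.png

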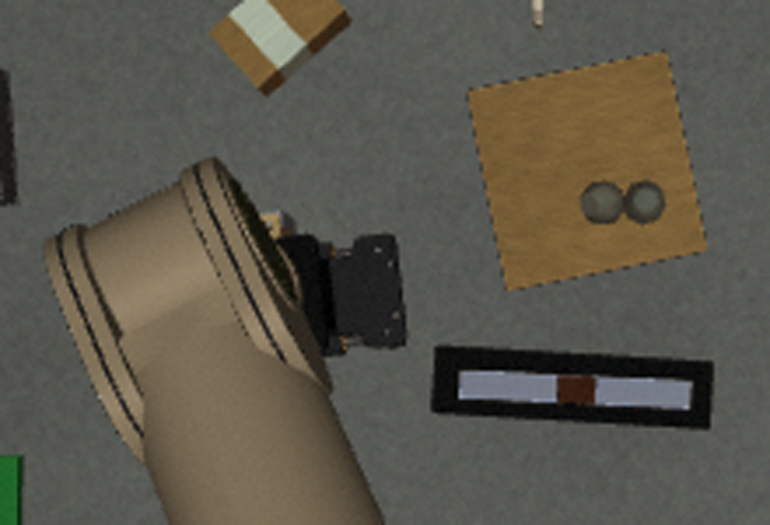

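The bar is well on the mat, and the remaining stones are touching at crop (601,202) and (644,202). I'll pick those with the jaws along x. Now placing the held stone.

Request:
apply_moves([
  {"grip": 230,"xyz": [35,-17,0],"rotation": [0,0,0]},
  {"grip": 230,"xyz": [63,-30,0],"rotation": [0,0,0]},
  {"grip": 230,"xyz": [63,-30,0],"rotation": [0,0,0]},
])

```text
time: 14.78
ee_pos: [0.4353, 0.2969, 0.1682]
eef_rot: [0.653, 0.757, 0.001, -0.003]
ft_force: [0.6, -0.8, -0.6]
width: 0.0343
```

```bash
python3 -c "
from h import *
p=bw(-45,-5)
goal(*p,.052,98)"
```

```text
t 14.78 ee [0.4353 0.2969 0.1682] yaw 98.5 w 0.0343 F [ 0.6 -0.8 -0.6] 
  xyz [ -2.6   0.8 116.2] rot [-0.1 -0.4  0.5]
```

Request:
apply_moves([
  {"grip": 230,"xyz": [-2,0,50],"rotation": [0,0,0]},
  {"grip": 230,"xyz": [-2,0,92],"rotation": [0,0,0]},
  {"grip": 230,"xyz": [-2,0,114],"rotation": [0,0,0]},
  {"grip": 230,"xyz": [-2,0,114],"rotation": [0,0,0]},
  {"grip": 230,"xyz": [-2,0,114],"rotation": [0,0,0]},
])

```text
time: 15.4
ee_pos: [0.4365, 0.2956, 0.0557]
eef_rot: [0.653, 0.757, 0.002, -0.003]
ft_force: [-0.1, -0.2, -0.6]
width: 0.0348
```

Request:
apply_moves([
  {"grip": 120,"xyz": [0,0,0],"rotation": [0,0,0]},
  {"grip": 120,"xyz": [0,0,0],"rotation": [0,0,0]},
  {"grip": 120,"xyz": [0,0,-30],"rotation": [0,0,0]},
  {"grip": 70,"xyz": [0,0,-90],"rotation": [0,0,0]},
  {"grip": 70,"xyz": [0,0,-120],"rotation": [0,0,0]},
])

```text
time: 16.02
ee_pos: [0.4376, 0.2953, 0.1793]
eef_rot: [0.653, 0.757, 0.004, -0.003]
ft_force: [-0.5, 0.4, -1.3]
width: 0.0582
```

```bash
python3 g.py .577 -.044 .16 8
```

```text
t 16.02 ee [0.4376 0.2953 0.1793] yaw 98.4 w 0.0582 F [-0.5  0.4 -1.3] 
  xyz [-356.2   88.3   16. ] rot [-0.3 -0.6 90.4]
```

Request:
apply_moves([
  {"grip": 70,"xyz": [-40,10,0],"rotation": [0,0,10]},
  {"grip": 70,"xyz": [-85,20,0],"rotation": [0,0,20]},
  {"grip": 70,"xyz": [-130,30,0],"rotation": [0,0,30]},
  {"grip": 70,"xyz": [-175,42,0],"rotation": [0,0,40]},
  {"grip": 70,"xyz": [-220,54,0],"rotation": [0,0,50]},
])

```text
time: 16.65
ee_pos: [0.5237, 0.0842, 0.1779]
eef_rot: [0.913, 0.407, 0.003, -0.005]
ft_force: [0.4, -0.3, -0.6]
width: 0.0628
```

```bash
python3 look.py t5;python3 g.py .577 -.043 .13 8
```

```text
stone 235 px [267.4 157.4] z [0.024 0.033 0.041] rect [576.8 -25.4] [32.1 65.7] 1.0
bar 235 px [273.1 211.6] z [0.01  0.014 0.018] rect [423.3 -42.4] [25.8 83.1] 0.8
box stones 111 [150.5 173.6] bxy mean 44.0 -9.0 zmax 0.045
box stones 517 [141.9 194.8] bxy mean -12.0 21.0 zmax 0.067
t 16.7 ee [0.5256 0.0773 0.178 ] yaw 47.2 w 0.0637 F [-0.9 -6.5 -0.6] 
  xyz [-53.7 119.6  47.2] rot [-0.3 -0.4 39.2]
```

View pics/t5.png

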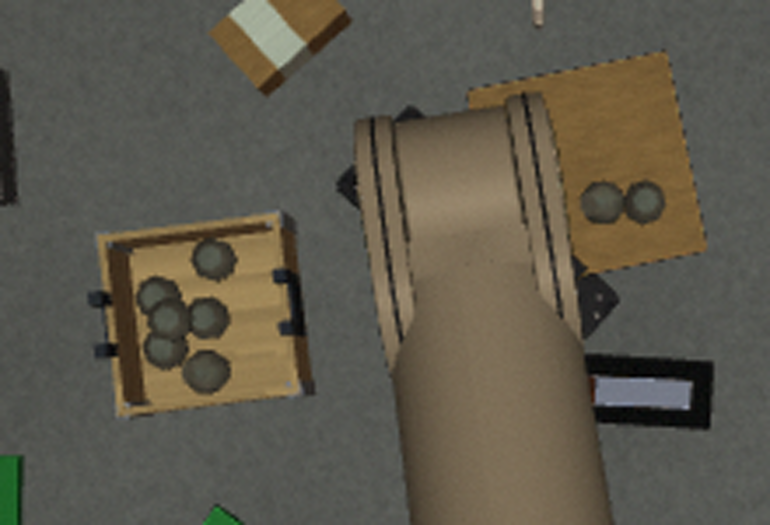

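The second stone is at crop (206,371), as planned. Next is the stone at (.577,-.042).

Request:
apply_moves([
  {"grip": 70,"xyz": [-20,45,10],"rotation": [0,0,10]},
  {"grip": 70,"xyz": [-38,85,20],"rotation": [0,0,20]},
  {"grip": 70,"xyz": [-54,119,30],"rotation": [0,0,30]},
  {"grip": 70,"xyz": [-54,119,55],"rotation": [0,0,39]},
  {"grip": 70,"xyz": [-54,119,70],"rotation": [0,0,39]},
])

```text
time: 17.32
ee_pos: [0.5762, -0.0425, 0.1064]
eef_rot: [0.997, 0.072, 0.002, -0.004]
ft_force: [0.2, 0.4, -0.2]
width: 0.0629
```

```bash
python3 wl.py w5;python3 g.py .578 -.043 .015 8
```

```text
145 [454. 121.] [718.   46.1] [3.9 9.3] 0.05
2402 [264. 177.] [579.4 -24.2] [35.4 68.7] 0.041
t 17.38 ee [ 0.5753 -0.0418  0.1047] yaw 8.5 w 0.0629 F [-1.9  1.1 -2. ] 
  xyz [ 2.3  2.3 89.7] rot [-0.5 -0.1  0.5]
```

View pics/w5.png

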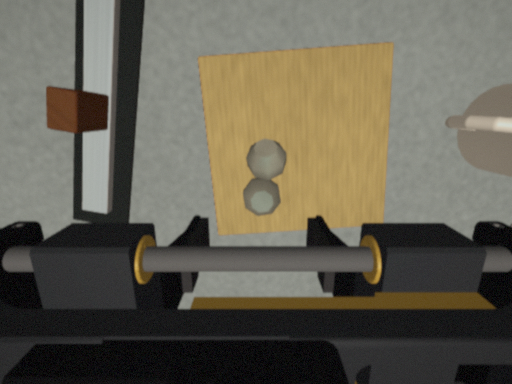

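The wrist picture shows the two stones at (266,159) and (262,196). Gripping the nearer one.

Request:
apply_moves([
  {"grip": 70,"xyz": [2,2.5,45],"rotation": [0,0,0]},
  {"grip": 70,"xyz": [2,2.5,89],"rotation": [0,0,0]},
  {"grip": 150,"xyz": [2,2.5,89],"rotation": [0,0,0]},
  {"grip": 230,"xyz": [2,2.5,89],"rotation": [0,0,0]},
  {"grip": 230,"xyz": [2,2.5,89],"rotation": [0,0,0]},
])

```text
time: 18.0
ee_pos: [0.578, -0.0428, 0.0164]
eef_rot: [0.997, 0.075, 0.001, -0.004]
ft_force: [0.4, 0.0, 0.6]
width: 0.0409
```

Request:
apply_moves([
  {"grip": 230,"xyz": [0,0,0],"rotation": [0,0,0]},
  {"grip": 230,"xyz": [0,0,0],"rotation": [0,0,0]},
  {"grip": 230,"xyz": [0,0,-20],"rotation": [0,0,0]},
  {"grip": 230,"xyz": [0,0,-70],"rotation": [0,0,0]},
  {"grip": 230,"xyz": [0,0,-130],"rotation": [0,0,0]},
])

```text
time: 18.62
ee_pos: [0.5772, -0.0442, 0.1485]
eef_rot: [0.997, 0.074, 0.001, -0.004]
ft_force: [1.8, 0.7, 0.3]
width: 0.0343
```

```bash
python3 -c "
from h import *
p=bw(27,-45)
goal(*p,.165,8)"
```

```text
t 18.62 ee [ 0.5772 -0.0442  0.1485] yaw 8.5 w 0.0343 F [1.8 0.7 0.3] 
  xyz [ -17.4 -316.1  -13.9] rot [-0.5 -0.1  0.5]
```

Request:
apply_moves([
  {"grip": 230,"xyz": [-3,-55,-14],"rotation": [-0.5,0,0.5]},
  {"grip": 230,"xyz": [-6,-115,-16],"rotation": [-0.5,0,0.5]},
  {"grip": 230,"xyz": [-10,-175,-16],"rotation": [-0.5,0,0.5]},
  {"grip": 230,"xyz": [-13,-235,-16],"rotation": [-0.5,0,0.5]},
  {"grip": 230,"xyz": [-16,-290,-16],"rotation": [-0.5,0,0.5]},
])

```text
time: 19.25
ee_pos: [0.5177, 0.242, 0.1686]
eef_rot: [0.998, 0.07, 0.002, -0.0]
ft_force: [2.1, -0.3, -0.2]
width: 0.0345
```

```bash
python3 -c "
from h import *
p=bw(27,-45)
goal(*p,.165,8)"
```

```text
t 19.25 ee [0.5177 0.242  0.1686] yaw 8.1 w 0.0345 F [ 2.1 -0.3 -0.2] 
  xyz [ -1.4 -24.1   3.6] rot [-0.  -0.2  0.1]
```

Request:
apply_moves([
  {"grip": 230,"xyz": [-1,-22,0],"rotation": [0,0,0]},
  {"grip": 230,"xyz": [-1,-24,10],"rotation": [0,0,0]},
  {"grip": 230,"xyz": [-1,-24,60],"rotation": [0,0,0]},
  {"grip": 230,"xyz": [-1,-24,95],"rotation": [0,0,0]},
  {"grip": 230,"xyz": [-1,-24,110],"rotation": [0,0,0]},
])

```text
time: 19.88
ee_pos: [0.5134, 0.2637, 0.0571]
eef_rot: [0.998, 0.069, 0.001, 0.001]
ft_force: [0.3, 0.0, 0.2]
width: 0.0333
```

```bash
python3 -c "
from h import *
p=bw(27,-45)
goal(*p,.052,8)"
```

```text
t 19.88 ee [0.5134 0.2637 0.0571] yaw 7.9 w 0.0333 F [0.3 0.  0.2] 
  xyz [-0.2 -2.1  5.1] rot [ 0.1 -0.1 -0.1]
```

Request:
apply_moves([
  {"grip": 230,"xyz": [0,-2,4],"rotation": [0,0,0]},
  {"grip": 128,"xyz": [0,-2,4],"rotation": [0,0,0]},
  {"grip": 128,"xyz": [0,-2,4],"rotation": [0,0,0]},
  {"grip": 128,"xyz": [0,-2,-25],"rotation": [0,0,0]},
  {"grip": 128,"xyz": [0,-2,-80],"rotation": [0,0,0]},
])

```text
time: 20.5
ee_pos: [0.5121, 0.2653, 0.1373]
eef_rot: [0.998, 0.069, -0.0, 0.001]
ft_force: [0.3, 1.3, 1.1]
width: 0.0434
```

```bash
python3 g.py .577 -.008 .16 8
```

```text
t 20.5 ee [0.5121 0.2653 0.1373] yaw 8.0 w 0.0434 F [0.3 1.3 1.1] 
  xyz [ 26.4 279.7 -21.9] rot [ 0.2  0.  -0. ]
```

Request:
apply_moves([
  {"grip": 128,"xyz": [0,0,-25],"rotation": [0,0,0]},
  {"grip": 70,"xyz": [6,60,-25],"rotation": [0,0,0]},
  {"grip": 70,"xyz": [12,120,-25],"rotation": [0,0,0]},
  {"grip": 70,"xyz": [18,180,-22],"rotation": [0,0,0]},
  {"grip": 70,"xyz": [24,240,-22],"rotation": [0,0,0]},
])

```text
time: 21.12
ee_pos: [0.5696, 0.0291, 0.1611]
eef_rot: [0.998, 0.069, 0.001, 0.001]
ft_force: [1.1, 0.6, 0.4]
width: 0.0625
```

```bash
python3 look.py t6;python3 g.py .577 -.008 .11 8
```

```text
bar 79 px [282.2 211.9] z [0.01  0.014 0.018] rect [422.3 -71. ] [22.9 26.5] 0.8
box stones 111 [150.5 173.6] bxy mean 44.0 -9.0 zmax 0.044
box stones 102 [163.4 176.1] bxy mean 33.0 -44.0 zmax 0.045
box stones 517 [141.9 194.8] bxy mean -12.0 20.0 zmax 0.067
t 21.18 ee [0.5707 0.0191 0.1616] yaw 7.4 w 0.0628 F [-1.5 -8.   0.7] 
  xyz [ 2.7 27.4 51.8] rot [ 0.4 -0.1 -0.6]
```

View pics/t6.png

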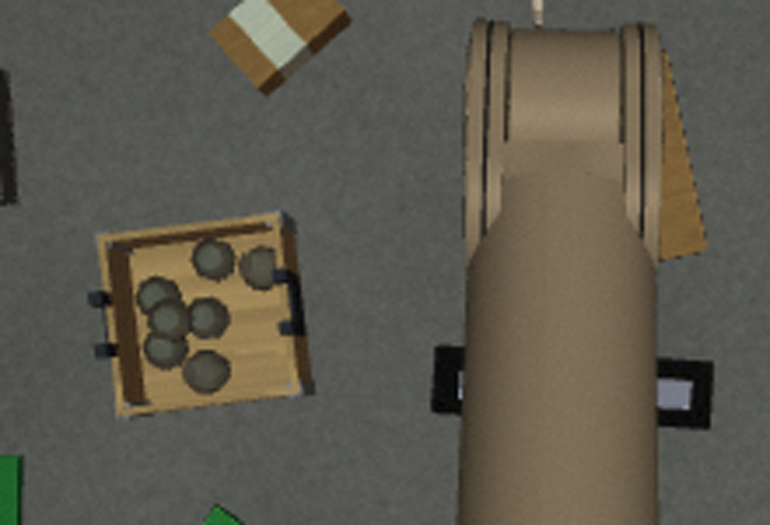

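The third stone is in the corner, at crop (262,267). One left.

Request:
apply_moves([
  {"grip": 70,"xyz": [3,27,20],"rotation": [0,0,-0.6]},
  {"grip": 70,"xyz": [3,27,60],"rotation": [0,0,-0.6]},
  {"grip": 70,"xyz": [3,27,70],"rotation": [0,0,-0.6]},
])

```text
time: 21.55
ee_pos: [0.5762, -0.0077, 0.0905]
eef_rot: [0.998, 0.07, -0.0, 0.003]
ft_force: [0.1, -0.8, 0.1]
width: 0.0631
```

```bash
python3 wl.py w6;python3 g.py .578 -.008 .016 8
```

```text
156 [455. 166.] [718.   46.2] [3.8 9. ] 0.05
1331 [261. 201.] [579.   -7.1] [35.  34.8] 0.042
t 21.6 ee [ 0.5764 -0.0072  0.0905] yaw 8.1 w 0.0631 F [-0.2 -0.1 -0.6] 
  xyz [ 1.5  0.6 74.5] rot [0.4 0.  0.1]
```

View pics/w6.png

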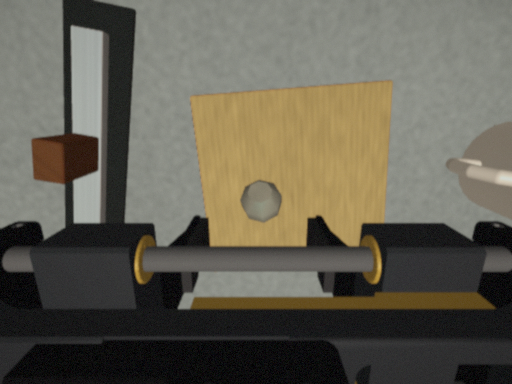

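The last stone sits centred at (261,201).

Request:
apply_moves([
  {"grip": 70,"xyz": [1.5,0.5,40],"rotation": [0,0,0]},
  {"grip": 70,"xyz": [1.5,0.5,75],"rotation": [0,0,0]},
  {"grip": 150,"xyz": [1.5,0.5,75],"rotation": [0,0,0]},
  {"grip": 230,"xyz": [1.5,0.5,75],"rotation": [0,0,0]},
  {"grip": 230,"xyz": [1.5,0.5,75],"rotation": [0,0,0]},
])

```text
time: 22.22
ee_pos: [0.5789, -0.0077, 0.0171]
eef_rot: [0.998, 0.07, 0.001, 0.003]
ft_force: [0.0, 0.7, 0.2]
width: 0.0407
```

Request:
apply_moves([
  {"grip": 230,"xyz": [0,0,0],"rotation": [0,0,0]},
  {"grip": 230,"xyz": [0,0,0],"rotation": [0,0,0]},
  {"grip": 230,"xyz": [0,0,-20],"rotation": [0,0,0]},
  {"grip": 230,"xyz": [0,0,-80],"rotation": [0,0,0]},
  {"grip": 230,"xyz": [0,0,-150],"rotation": [0,0,0]},
])

```text
time: 22.85
ee_pos: [0.5781, -0.0072, 0.1623]
eef_rot: [0.998, 0.07, 0.001, 0.003]
ft_force: [1.6, 0.5, 0.1]
width: 0.0346
```

```bash
python3 -c "
from h import *
p=bw(-26,-45)
goal(*p,.165,8)"
```

```text
t 22.85 ee [ 0.5781 -0.0072  0.1623] yaw 8.0 w 0.0346 F [1.6 0.5 0.1] 
  xyz [ -79.3 -279.3   -4.6] rot [ 0.4 -0.1  0. ]
```

Request:
apply_moves([
  {"grip": 230,"xyz": [-16,-56,-5],"rotation": [0.4,0,0]},
  {"grip": 230,"xyz": [-32,-113,-5],"rotation": [0.4,0,0]},
  {"grip": 230,"xyz": [-48,-170,-5],"rotation": [0.4,0,0]},
  {"grip": 230,"xyz": [-64,-226,-5],"rotation": [0.4,0,0]},
  {"grip": 230,"xyz": [-79,-270,-5],"rotation": [0.4,0,0]},
])

```text
time: 23.48
ee_pos: [0.4611, 0.2512, 0.1669]
eef_rot: [0.998, 0.071, 0.001, -0.001]
ft_force: [1.0, -0.4, -1.4]
width: 0.0343
```

```bash
python3 -c "
from h import *
p=bw(-26,-45)
goal(*p,.165,8)"
```

```text
t 23.48 ee [0.4611 0.2512 0.1669] yaw 8.1 w 0.0343 F [ 1.  -0.4 -1.4] 
  xyz [ 0.5 -7.1  1.9] rot [-0.1 -0.1  0.1]
```

Request:
apply_moves([
  {"grip": 230,"xyz": [0,-7,0],"rotation": [0,0,0]},
  {"grip": 230,"xyz": [0,-7,50],"rotation": [0,0,0]},
  {"grip": 230,"xyz": [0,-7,92],"rotation": [0,0,0]},
  {"grip": 230,"xyz": [0,-7,112],"rotation": [0,0,0]},
  {"grip": 230,"xyz": [0,-7,113],"rotation": [0,0,0]},
])

```text
time: 24.1
ee_pos: [0.4604, 0.2571, 0.0536]
eef_rot: [0.998, 0.07, 0.001, -0.0]
ft_force: [0.1, 0.1, 0.6]
width: 0.0345
```

Request:
apply_moves([
  {"grip": 128,"xyz": [0,0,0],"rotation": [0,0,0]},
  {"grip": 128,"xyz": [0,0,0],"rotation": [0,0,0]},
  {"grip": 128,"xyz": [0,0,-30],"rotation": [0,0,0]},
  {"grip": 128,"xyz": [0,0,-80],"rotation": [0,0,0]},
  {"grip": 128,"xyz": [0,0,-120],"rotation": [0,0,0]},
])

```text
time: 24.72
ee_pos: [0.4607, 0.257, 0.1765]
eef_rot: [0.998, 0.07, 0.002, -0.001]
ft_force: [-0.0, 1.1, 0.4]
width: 0.0437
```

```bash
python3 g.py .4565 -.2905 .20 -61;python3 g.py .4565 -.2905 .20 29
```

```text
t 24.73 ee [0.4607 0.257  0.1765] yaw 8.0 w 0.0437 F [-0.   1.1  0.4] 
  xyz [-80.3 541.6 -24.4] rot [-0.2 -0.1 69. ]
t 24.73 ee [0.4607 0.257  0.1765] yaw 8.0 w 0.0437 F [-0.   1.1  0.4] 
  xyz [-80.3 541.6 -24.4] rot [ -0.   -0.2 -21. ]
```

Request:
apply_moves([
  {"grip": 70,"xyz": [-8,55,-25],"rotation": [0,0,-4]},
  {"grip": 70,"xyz": [-17,113,-25],"rotation": [0,0,-8]},
  {"grip": 70,"xyz": [-26,172,-25],"rotation": [0,0,-12]},
  {"grip": 70,"xyz": [-35,232,-25],"rotation": [0,0,-16]},
  {"grip": 70,"xyz": [-44,290,-25],"rotation": [0,0,-20]},
])

```text
time: 25.35
ee_pos: [0.4574, -0.0385, 0.202]
eef_rot: [0.97, 0.243, 0.003, -0.001]
ft_force: [1.0, 0.5, -0.4]
width: 0.063
```

```bash
cat > tam.py <<'E'
from h import *
c=cam('top'); P=cloud(c); cv2.imwrite('pics/tam.png',cv2.resize(c['img'][140:250,300:420],None,fx=5,fy=5))
for lo,hi,n in[(.105,.15,'post'),(.013,.05,'sole')]:
    m=np.zeros(P.shape[:2],bool); m[150:245,310:410]=True
    m&=(P[...,2]>lo)&(P[...,2]<hi)
    k,l,st,ce=cv2.connectedComponentsWithStats(m.astype(np.uint8))
    for i in range(1,k):
        if st[i,4]>30:
            rc=cv2.minAreaRect((P[l==i][:,:2]*1000).astype(np.float32)); print(n,st[i,4],ce[i].round(),np.round(rc[0],1),np.round(rc[1],1),round(rc[2],1),np.median(P[l==i][:,2]).round(3))
E
python3 look.py t7; python3 tam.py; python3 g.py .4565 -.2905 .20 29
```

```text
bar 221 px [234.6 209.9] z [0.01  0.014 0.018] rect [427.4  66.5] [25.8 82.8] 0.9
grip 84 px [254.  210.6] z [0.055 0.059 0.063] rect [425.6  11.5] [19.4 27.7] 0.8
box stones 112 [150.5 173.6] bxy mean 45.0 -9.0 zmax 0.046
box stones 102 [163.4 176.2] bxy mean 33.0 -44.0 zmax 0.045
box stones 520 [141.9 194.8] bxy mean -12.0 20.0 zmax 0.068
box stones 89 [166.4 197.4] bxy mean -28.0 -45.0 zmax 0.045
post 127 [369. 200.] [ 457.3 -291.3] [27.9 29.1] 30.1 0.119
sole 1284 [359. 201.] [ 456.7 -292. ] [110.5 111.9] 29.3 0.02
t 25.45 ee [ 0.4572 -0.0428  0.2022] yaw 27.6 w 0.0631 F [-0.2  0.8 -0.2] 
  xyz [-115.4  219.2    1.7] rot [ 0.  -0.3 -1.4]
```

View pics/t7.png

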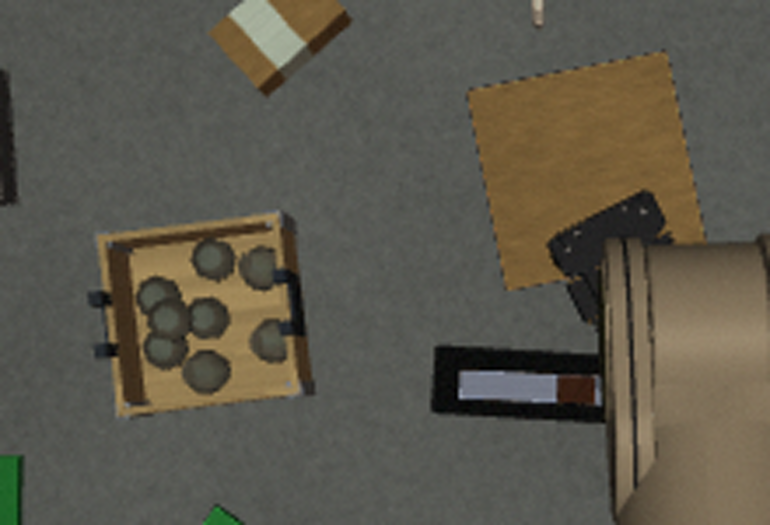

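Run:
```python
from h import *
c=cam('top')
for n,x,y,z in[('A',156,297,.03),('B',165,351,.03),('C',208,318,.03),('T',169,319,.055)]:pass
```

```text
(no output)
```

All eight stones are in the box: (213,259), (262,267), (271,341), (206,371) plus the heap. The tamper is unmoved. Next I'll work out the board centre and go to the tamper.

```bash
python3 - <<'E'
from h import *
c=cam('top'); 
q=[ray(c,u,v,.005)[:2] for u,v in[(327.5,179.25),(377,167),(389.5,217),(339.75,229.25)]]
q=np.array(q);print(q.round(4),q.mean(0).round(4),np.linalg.norm(q-np.roll(q,1,0),axis=1).round(3))
E
python3 g.py .457 -.2915 .18 29.2
```

```text
[[ 0.5186 -0.2007]
 [ 0.5562 -0.3439]
 [ 0.4123 -0.3805]
 [ 0.375  -0.2371]] [ 0.4655 -0.2905] [0.148 0.148 0.149 0.148]
t 25.55 ee [ 0.4576 -0.0372  0.2018] yaw 27.8 w 0.0635 F [-0.2  0.4  0.3] 
  xyz [-119.3  224.6   21.1] rot [-0.  -0.3 -1.4]
```

Request:
apply_moves([
  {"grip": 50,"xyz": [-27,51,0],"rotation": [0,0,-1.4]},
  {"grip": 50,"xyz": [-54,102,5],"rotation": [0,0,-1.4]},
  {"grip": 50,"xyz": [-81,153,10],"rotation": [0,0,-1.4]},
  {"grip": 50,"xyz": [-108,204,15],"rotation": [0,0,-1.4]},
  {"grip": 50,"xyz": [-119,224,20],"rotation": [0,0,-1.4]},
])

```text
time: 26.18
ee_pos: [0.4571, -0.2929, 0.1812]
eef_rot: [0.968, 0.252, 0.002, -0.0]
ft_force: [0.4, 0.6, 0.3]
width: 0.0698
```

```bash
python3 - <<'E'
from h import *
c=cam('wrist'); cv2.imwrite('pics/w7.png',c['img']); P=cloud(c)
m=(P[...,2]>.105)&(P[...,2]<.13)&(abs(P[...,0]-.457)<.05)&(abs(P[...,1]+.29)<.05)
k,l,st,ce=cv2.connectedComponentsWithStats(m.astype(np.uint8))
for i in range(1,k):
    if st[i,4]>30:
        rc=cv2.minAreaRect((P[l==i][:,:2]*1000).astype(np.float32)); print(st[i,4],ce[i].round(),np.round(rc[0],1),np.round(rc[1],1),round(rc[2],1))
E
python3 g.py .457 -.2915 .086 29.2
```

```text
1143 [260. 199.] [ 458.4 -291.1] [27.5 28.6] 29.5
t 26.23 ee [ 0.4565 -0.2941  0.1806] yaw 29.1 w 0.0699 F [-2.5 -0.3 -0.6] 
  xyz [ 1.4 -2.1 94.6] rot [ 0.1 -0.2 -0.1]
```

View pics/w7.png

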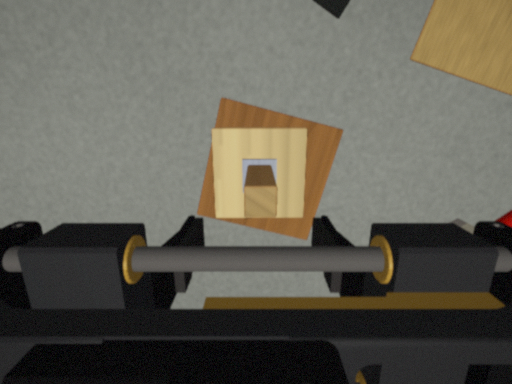

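The wrist picture shows the post head at (260,200), centred and square to the jaws. Going down and gripping.

Request:
apply_moves([
  {"grip": 50,"xyz": [1.5,-2,50],"rotation": [0,0,0]},
  {"grip": 50,"xyz": [1.5,-2,94],"rotation": [0,0,0]},
  {"grip": 100,"xyz": [1.5,-2,94],"rotation": [0,0,0]},
  {"grip": 230,"xyz": [1.5,-2,94],"rotation": [0,0,0]},
  {"grip": 230,"xyz": [1.5,-2,94],"rotation": [0,0,0]},
], squeeze=50)

```text
time: 26.85
ee_pos: [0.4585, -0.2917, 0.0885]
eef_rot: [0.968, 0.251, 0.003, 0.001]
ft_force: [0.1, -0.9, 1.0]
width: 0.0476
```

Request:
apply_moves([
  {"grip": 240,"xyz": [0,0,0],"rotation": [0,0,0]},
  {"grip": 240,"xyz": [0,0,0],"rotation": [0,0,0]},
  {"grip": 240,"xyz": [0,0,0],"rotation": [0,0,0]},
  {"grip": 240,"xyz": [0,0,0],"rotation": [0,0,0]},
])

```text
time: 27.35
ee_pos: [0.4592, -0.2918, 0.0892]
eef_rot: [0.968, 0.252, 0.004, 0.001]
ft_force: [0.8, 2.0, 7.4]
width: 0.0276
```

```bash
python3 g.py .457 -.2915 .23 29.2
```

```text
t 27.35 ee [ 0.4592 -0.2918  0.0892] yaw 29.1 w 0.0276 F [0.8 2.  7.4] 
  xyz [  -0.8   -0.8 -140.8] rot [ 0.2 -0.4 -0.1]
```

Request:
apply_moves([
  {"grip": 240,"xyz": [0,0,-20],"rotation": [0,0,0]},
  {"grip": 240,"xyz": [0,0,-60],"rotation": [0,0,0]},
  {"grip": 240,"xyz": [0,0,-110],"rotation": [0,0,0]},
  {"grip": 240,"xyz": [0,0,-147],"rotation": [0,0,0]},
  {"grip": 240,"xyz": [0,0,-147],"rotation": [0,0,0]},
])

```text
time: 27.98
ee_pos: [0.4587, -0.2928, 0.2392]
eef_rot: [0.968, 0.251, 0.006, 0.002]
ft_force: [-0.4, 1.1, -4.7]
width: 0.0272
```

```bash
python3 - <<'E'
from h import *
c=cam('side'); cv2.imwrite('pics/s1.png',c['img'][150:384,150:400])
E
python3 g.py .48 .3065 .235 8
```

```text
t 28.02 ee [ 0.4581 -0.292   0.2371] yaw 29.1 w 0.0278 F [ 0.2  0.8 -4.5] 
  xyz [ 310.4 -512.1    2.6] rot [ 0.2 -0.5 21.1]
```

View pics/s1.png

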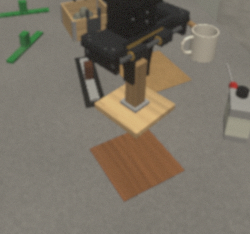

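The tamper is lifted and hangs level above its board. Carrying it to the box.

Request:
apply_moves([
  {"grip": 240,"xyz": [28,-47,0],"rotation": [0.2,-0.5,3]},
  {"grip": 240,"xyz": [59,-98,0],"rotation": [0.2,-0.5,6]},
  {"grip": 240,"xyz": [90,-149,0],"rotation": [0.2,-0.5,9]},
  {"grip": 240,"xyz": [121,-200,0],"rotation": [0.2,-0.5,12]},
  {"grip": 240,"xyz": [152,-251,0],"rotation": [0.2,-0.5,15]},
])

```text
time: 28.65
ee_pos: [0.4675, 0.0031, 0.2362]
eef_rot: [0.993, 0.122, -0.001, -0.0]
ft_force: [1.9, -0.4, -3.2]
width: 0.0277
```

```bash
python3 g.py .48 .3065 .235 8
```

```text
t 28.65 ee [0.4675 0.0031 0.2362] yaw 14.0 w 0.0277 F [ 1.9 -0.4 -3.2] 
  xyz [  85.8 -291.3    1.3] rot [-0.   0.1  6. ]
```

Request:
apply_moves([
  {"grip": 240,"xyz": [17,-56,0],"rotation": [0,0,2]},
  {"grip": 240,"xyz": [34,-115,0],"rotation": [0,0,4]},
  {"grip": 240,"xyz": [51,-174,0],"rotation": [0,0,6]},
  {"grip": 240,"xyz": [69,-233,0],"rotation": [0,0,6]},
  {"grip": 240,"xyz": [86,-288,0],"rotation": [0,0,6]},
])

```text
time: 29.28
ee_pos: [0.48, 0.3049, 0.2344]
eef_rot: [0.998, 0.07, -0.002, 0.001]
ft_force: [0.8, -0.7, -2.4]
width: 0.0277
```

```bash
python3 look.py t8; python3 g.py .48 .3065 .20 8
```

```text
bar 226 px [234.6 209.9] z [0.01  0.014 0.019] rect [427.5  65. ] [25.8 80.1] 0.8
bar 226 px [273.2 211.8] z [0.01  0.014 0.019] rect [422.8 -41.6] [91.7 23.9] 88.2
grip 85 px [254.  210.6] z [0.054 0.059 0.063] rect [425.6  11.5] [19.4 27.8] 0.9
box stones 75 [164.6 176.2] bxy mean 32.0 -48.0 zmax 0.046
box stones 74 [167.4 197.3] bxy mean -28.0 -48.0 zmax 0.045
t 29.32 ee [0.4778 0.3141 0.2335] yaw 8.6 w 0.0277 F [-2.1  7.3 -3.5] 
  xyz [ 1.2  7.9 33.5] rot [-0.1  0.3  0.6]
```

View pics/t8.png

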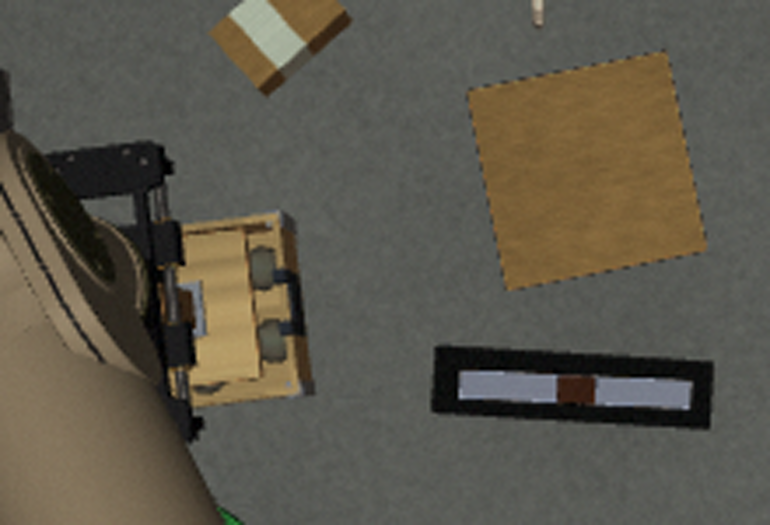

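Request:
apply_moves([
  {"grip": 240,"xyz": [1,8,10],"rotation": [0,0,0.6]},
  {"grip": 240,"xyz": [1,8,15],"rotation": [0,0,0.6]},
  {"grip": 240,"xyz": [1,8,15],"rotation": [0,0,0.6]},
])

```text
time: 29.7
ee_pos: [0.4798, 0.3046, 0.2176]
eef_rot: [0.998, 0.068, -0.003, -0.0]
ft_force: [0.4, -0.2, -3.8]
width: 0.0277
```

```bash
python3 - <<'E'
from h import *
c=cam('top'); P=cloud(c)
m=(P[...,2]>.12)&(P[...,2]<.165)&(abs(P[...,0]-.48)<.08)&(abs(P[...,1]-.3065)<.08)
m[:,:150]=False
k,l,st,ce=cv2.connectedComponentsWithStats(m.astype(np.uint8)); i=1+st[1:,4].argmax()
q=P[l==i]; d=(q[:,:2]-BC)@BM; print(st[i],np.percentile(q[:,2],[5,50,95]).round(3),(d.min(0)*1e3).round(1),(d.max(0)*1e3).round(1))
rc=cv2.minAreaRect((q[:,:2]*1000).astype(np.float32)); print(rc)
E
python3 g.py .48 .3065 .15 8
```

```text
[150 166  16  44 595] [0.142 0.147 0.15 ] [-58.5 -57.6] [ 51.1 -17.5]
((481.91314697265625, 263.47137451171875), (111.16775512695312, 38.84539794921875), 1.6638823747634888)
t 29.75 ee [0.4801 0.305  0.2183] yaw 7.9 w 0.0275 F [ 0.3 -1.1 -4.4] 
  xyz [ 0.5 -1.4 68.3] rot [-0.1  0.3 -0.1]
```

Run:
```python
from h import *
c=cam('top'); P=cloud(c); cv2.imwrite('pics/t9.png',cv2.resize(c['img'][150:230,110:200],None,fx=7,fy=7,interpolation=cv2.INTER_CUBIC))
m=(P[...,2]>.12)&(P[...,2]<.165)&(abs(P[...,0]-.48)<.08)&(abs(P[...,1]-.3065)<.08)
m[:,:150]=False
k,l,st,ce=cv2.connectedComponentsWithStats(m.astype(np.uint8)); i=1+st[1:,4].argmax()
d=(P[l==i][:,:2]-BC)@BM*1e3
for y in range(-58,-15,5):
    q=d[(d[:,1]>y)&(d[:,1]<y+5)]
    if len(q): print('y',y,q[:,0].min().round(1),q[:,0].max().round(1))
for x in range(-58,55,12):
    q=d[(d[:,0]>x)&(d[:,0]<x+12)]
    if len(q): print('x',x,q[:,1].min().round(1))
```

```text
y -58 -56.6 50.4
y -53 -56.2 50.6
y -48 -58.2 51.9
y -43 -57.4 49.5
y -38 -56.8 49.9
y -33 -56.1 50.5
y -28 -58.0 32.8
y -23 -57.6 -5.6
y -18 -57.0 -57.0
x -58 -56.8
x -46 -56.9
x -34 -56.8
x -22 -56.5
x -10 -56.8
x 2 -57.2
x 14 -57.2
x 26 -57.0
x 38 -57.3
x 50 -53.4
```

View pics/t9.png

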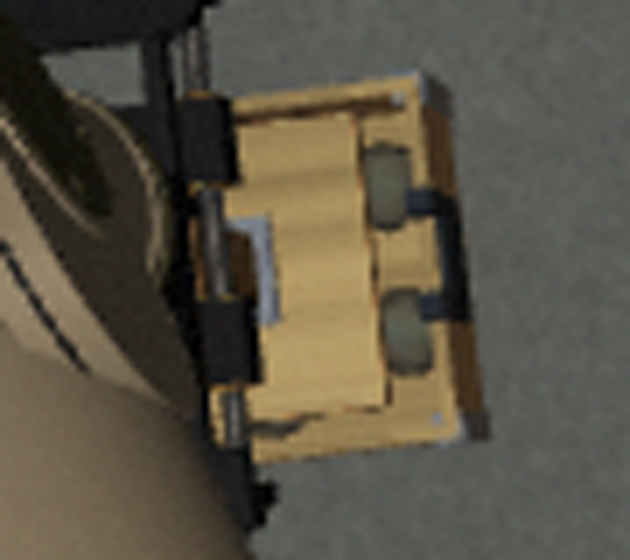

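The sole is parallel to the box, about 3 mm off in -x and 2 mm off in -y. I'll shift to correct that while lowering.

Request:
apply_moves([
  {"grip": 240,"xyz": [2.5,-2,0],"rotation": [0,0.3,0]},
  {"grip": 240,"xyz": [2.5,-2,20],"rotation": [0,0.3,0]},
  {"grip": 240,"xyz": [2.5,-2,40],"rotation": [0,0.3,0]},
  {"grip": 240,"xyz": [2.5,-2,55],"rotation": [0,0.3,0]},
  {"grip": 240,"xyz": [2.5,-2,60],"rotation": [0,0.3,0]},
])

```text
time: 30.42
ee_pos: [0.4819, 0.3075, 0.158]
eef_rot: [0.998, 0.069, -0.0, -0.001]
ft_force: [0.3, -0.3, -3.3]
width: 0.0272
```

```bash
python3 g.py .4823 .3073 .127 8
```

```text
t 30.43 ee [0.4819 0.3075 0.158 ] yaw 7.9 w 0.0272 F [ 0.3 -0.3 -3.3] 
  xyz [ 0.4  0.4 31. ] rot [-0.1 -0.  -0.1]
```

Request:
apply_moves([
  {"grip": 240,"xyz": [0,0,4],"rotation": [0,0,0]},
  {"grip": 240,"xyz": [0,0,8],"rotation": [0,0,0]},
  {"grip": 240,"xyz": [0,0,12],"rotation": [0,0,0]},
  {"grip": 240,"xyz": [0,0,16],"rotation": [0,0,0]},
], squeeze=60)

```text
time: 30.92
ee_pos: [0.4855, 0.3086, 0.1485]
eef_rot: [0.998, 0.068, 0.004, -0.004]
ft_force: [-7.4, -9.7, 50.5]
width: 0.0273
```

```bash
python3 g.py .4823 .3073 .127 8
```

```text
t 30.93 ee [0.4855 0.3086 0.1485] yaw 7.8 w 0.0273 F [-7.4 -9.7 50.5] 
  xyz [-3.5  1.  21.5] rot [-0.4 -0.4 -0.2]
```

50 N, and the top stone is wedging. I'll work it with small sideways strokes towards the free side.

Request:
apply_moves([
  {"grip": 240,"xyz": [-3,6,6],"rotation": [0,0,0]},
  {"grip": 240,"xyz": [-3,8,8],"rotation": [0,0,0]},
  {"grip": 240,"xyz": [2,8,8],"rotation": [0,0,0]},
  {"grip": 240,"xyz": [-8,8,8],"rotation": [0,0,0]},
  {"grip": 240,"xyz": [-3,6,8],"rotation": [0,0,0]},
])

```text
time: 31.55
ee_pos: [0.4823, 0.3024, 0.1402]
eef_rot: [0.998, 0.068, 0.003, -0.004]
ft_force: [-0.3, 0.1, -5.3]
width: 0.0278
```

```bash
python3 g.py .4823 .3073 .127 8
```

```text
t 31.55 ee [0.4823 0.3024 0.1402] yaw 7.8 w 0.0278 F [-0.3  0.1 -5.3] 
  xyz [ 0.5 -4.7 13.3] rot [-0.4 -0.4 -0.2]
```

It has given way and the force is back to zero load. Centring and pressing further.

Request:
apply_moves([
  {"grip": 240,"xyz": [0.5,-4,2],"rotation": [-0.4,-0.4,0]},
  {"grip": 240,"xyz": [0.5,-4.5,5],"rotation": [-0.4,-0.4,0]},
  {"grip": 240,"xyz": [0.5,-4.5,9],"rotation": [-0.4,-0.4,0]},
  {"grip": 240,"xyz": [0.5,-4.5,13],"rotation": [-0.4,-0.4,0]},
])

```text
time: 32.05
ee_pos: [0.4832, 0.3077, 0.1282]
eef_rot: [0.998, 0.068, 0.001, -0.001]
ft_force: [-1.6, 1.7, 20.0]
width: 0.0278
```

```bash
python3 g.py .4823 .3073 .127 8
```

```text
t 32.05 ee [0.4832 0.3077 0.1282] yaw 7.9 w 0.0278 F [-1.6  1.7 20. ] 
  xyz [-1.   0.3  1.2] rot [-0.1 -0.1 -0.1]
```

Down at stone height (sole at about 44 mm). Press and hold.

Request:
apply_moves([
  {"grip": 240,"xyz": [0,0,4],"rotation": [0,0,0]},
  {"grip": 240,"xyz": [-1,0,5],"rotation": [0,0,0]},
  {"grip": 240,"xyz": [-1,0,5],"rotation": [0,0,0]},
  {"grip": 240,"xyz": [-1,0,5],"rotation": [0,0,0]},
  {"grip": 240,"xyz": [-1,0,5],"rotation": [0,0,0]},
])

```text
time: 32.67
ee_pos: [0.4842, 0.3102, 0.1267]
eef_rot: [0.998, 0.069, 0.004, -0.004]
ft_force: [-2.8, 3.6, 22.0]
width: 0.0278
```

```bash
python3 g.py .4823 .3073 .127 8
python3 - <<'E'
from h import *
c=cam('top'); P=cloud(c); cv2.imwrite('pics/t10.png',cv2.resize(c['img'][150:230,110:200],None,fx=7,fy=7,interpolation=cv2.INTER_CUBIC))
m=(P[...,2]>.04)&(P[...,2]<.075); d=(P[...,:2]-BC)@BM*1e3
m&=(abs(d[...,0])<62)&(abs(d[...,1])<62)
q=d[m];print(len(q),np.percentile(P[...,2][m],[5,50,95]).round(4),q.min(0).round(1),q.max(0).round(1))
c=cam('side');cv2.imwrite('pics/s2.png',cv2.resize(c['img'][120:220,180:300],None,fx=5,fy=5,interpolation=cv2.INTER_CUBIC))
E
```

```text
t 32.67 ee [0.4842 0.3102 0.1267] yaw 7.9 w 0.0278 F [-2.8  3.6 22. ] 
  xyz [-2.3  2.6 -0.4] rot [-0.4 -0.4 -0.1]
639 [0.049  0.0551 0.0616] [-53.6 -61. ] [60.2 11.4]
```

View pics/t10.png

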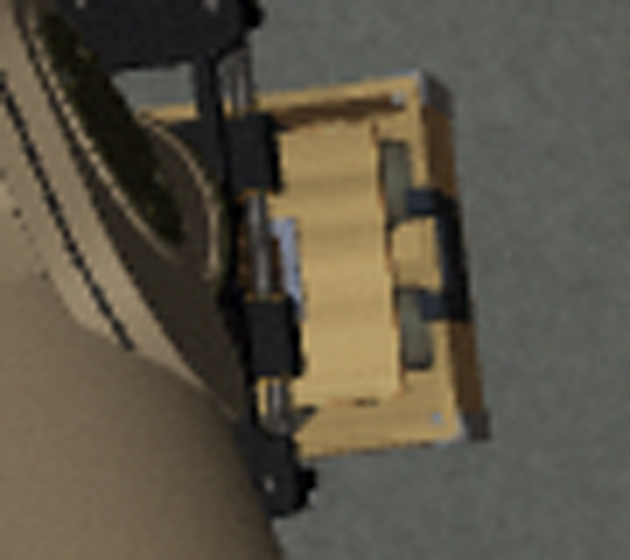

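View pics/s2.png

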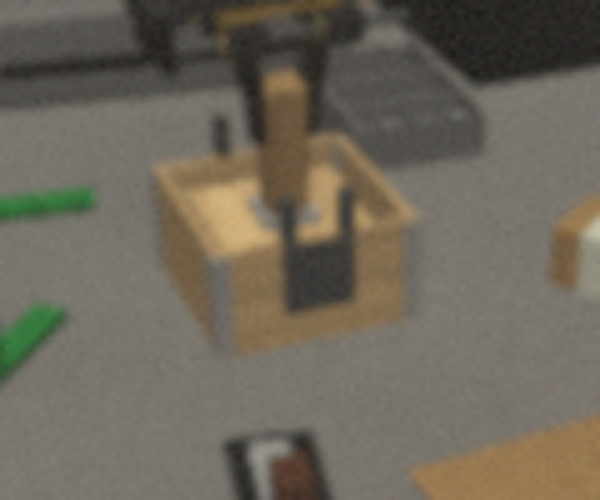

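The sole lies flat inside the box under 22 N, with its top face at 55 mm (so the underside is about 41–43 mm). Lifting to inspect.

Request:
apply_moves([
  {"grip": 240,"xyz": [-2,2,3],"rotation": [-0.4,-0.4,0]},
  {"grip": 240,"xyz": [-2,2,3],"rotation": [-0.4,-0.4,0]},
  {"grip": 240,"xyz": [-2,2,3],"rotation": [-0.4,-0.4,0]},
  {"grip": 240,"xyz": [-2,2,-10],"rotation": [-0.4,-0.4,0]},
  {"grip": 240,"xyz": [-2,2,-40],"rotation": [-0.4,-0.4,0]},
])

```text
time: 33.4
ee_pos: [0.4812, 0.3067, 0.1656]
eef_rot: [0.998, 0.069, -0.001, 0.002]
ft_force: [0.9, 0.7, -3.9]
width: 0.0277
```

```bash
python3 g.py .482 .3073 .24 8
```

```text
t 33.4 ee [0.4812 0.3067 0.1656] yaw 7.9 w 0.0277 F [ 0.9  0.7 -3.9] 
  xyz [  0.7  -0.3 -74.4] rot [ 0.2  0.2 -0.1]
```

Request:
apply_moves([
  {"grip": 240,"xyz": [0,0,-40],"rotation": [0,0,0]},
  {"grip": 240,"xyz": [0,0,-75],"rotation": [0,0,0]},
  {"grip": 240,"xyz": [-5,50,-75],"rotation": [0,0,0]},
  {"grip": 240,"xyz": [-11,110,-75],"rotation": [0,0,-3]},
  {"grip": 240,"xyz": [-17,170,-75],"rotation": [0,0,-6]},
])

```text
time: 34.02
ee_pos: [0.4874, 0.1339, 0.2408]
eef_rot: [0.993, 0.122, -0.002, 0.002]
ft_force: [1.2, -0.9, -4.0]
width: 0.0278
```

```bash
python3 look.py t11; python3 g.py .4655 -.2905 .2392 29
```

```text
bar 159 px [238.6 210. ] z [0.011 0.014 0.019] rect [425.8  56.3] [59.9 25.6] 83.6
bar 238 px [272.8 211.6] z [0.01  0.014 0.019] rect [423.8 -38.6] [90.9 27.4] 86.9
grip 85 px [254.  210.6] z [0.054 0.058 0.064] rect [425.6  11.5] [19.4 27.8] 0.8
box stones 63 [148.3 174. ] bxy mean 44.0 -3.0 zmax 0.046
box stones 595 [140.7 193.8] bxy mean -9.0 25.0 zmax 0.045
t 34.08 ee [0.4882 0.1242 0.2411] yaw 13.6 w 0.0277 F [ 0.3 -9.8 -3.9] 
  xyz [-119.4  397.8    4.6] rot [  0.3   0.3 -15.4]
```

View pics/t11.png

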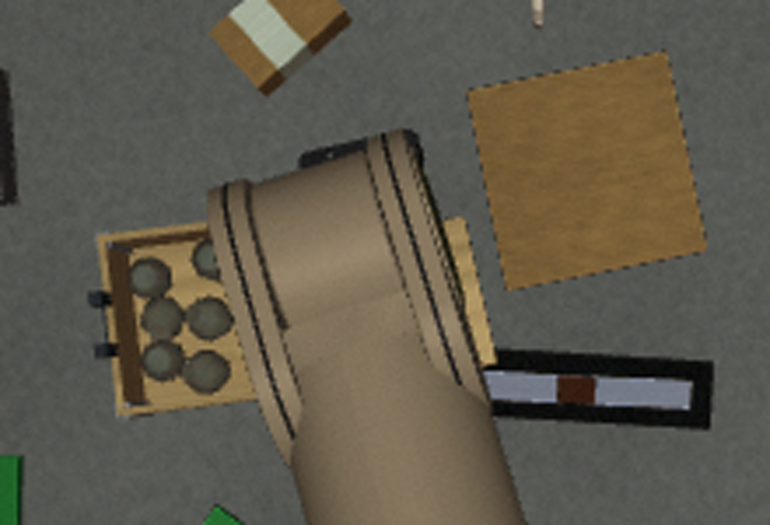

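The six visible stones are in one layer (all tops at or below 46 mm). Taking the tamper back to its board.

Request:
apply_moves([
  {"grip": 240,"xyz": [-16,55,0],"rotation": [0.3,0.3,-2]},
  {"grip": 240,"xyz": [-33,112,0],"rotation": [0.3,0.3,-4]},
  {"grip": 240,"xyz": [-50,168,0],"rotation": [0.3,0.3,-7]},
  {"grip": 240,"xyz": [-67,224,0],"rotation": [0.3,0.3,-10]},
  {"grip": 240,"xyz": [-84,280,0],"rotation": [0.3,0.3,-13]},
])

```text
time: 34.7
ee_pos: [0.4715, -0.1695, 0.243]
eef_rot: [0.973, 0.23, 0.0, -0.001]
ft_force: [1.7, -0.1, -3.7]
width: 0.0275
```

```bash
python3 look.py t12; python3 g.py .4655 -.2905 .2 29
```

```text
bar 223 px [234.8 209.9] z [0.01  0.014 0.019] rect [427.5  65.1] [25.8 80.2] 0.8
bar 233 px [273.  211.6] z [0.01  0.014 0.019] rect [423.8 -39.1] [92. 27.] 87.2
grip 82 px [254.1 210.6] z [0.056 0.059 0.063] rect [425.6  11.5] [19.3 27.7] 0.8
box stones 111 [150.5 173.6] bxy mean 44.0 -9.0 zmax 0.045
box stones 104 [163.4 176.2] bxy mean 33.0 -44.0 zmax 0.044
box stones 599 [140.7 193.8] bxy mean -9.0 25.0 zmax 0.045
box stones 88 [166.5 197.5] bxy mean -28.0 -46.0 zmax 0.044
t 34.75 ee [ 0.4698 -0.1781  0.2436] yaw 26.4 w 0.0276 F [-4.4 -7.6 -4. ] 
  xyz [-53.9  98.7  43.8] rot [ 0.2 -0.  -2.6]
```

View pics/t12.png

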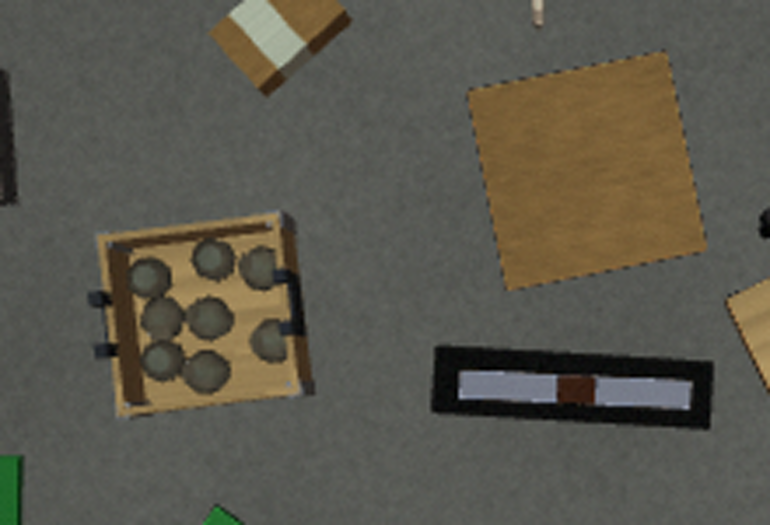

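All eight stones are now in one layer (seen at 151,277; 213,259; 262,267; 162,318; 209,318; 271,341; 163,359; 206,371), each with its top near 45 mm. Standing the tamper on its board.

Request:
apply_moves([
  {"grip": 240,"xyz": [-30,55,0],"rotation": [0.2,0,-2.6]},
  {"grip": 240,"xyz": [-54,99,10],"rotation": [0.2,0,-2.6]},
  {"grip": 240,"xyz": [-54,99,50],"rotation": [0.2,0,-2.6]},
  {"grip": 240,"xyz": [-54,99,100],"rotation": [0.2,0,-2.6]},
  {"grip": 240,"xyz": [-54,99,135],"rotation": [0.2,0,-2.6]},
])

```text
time: 35.38
ee_pos: [0.4646, -0.2905, 0.1064]
eef_rot: [0.968, 0.25, -0.001, -0.001]
ft_force: [0.7, 0.8, -3.1]
width: 0.0276
```

```bash
python3 tam.py; python3 g.py .4655 -.2905 .089 29
```

```text
sole 52 [366. 178.] [ 521.  -302.8] [17.4 23. ] 33.3 0.035
sole 740 [351. 204.] [ 448.1 -265.8] [110.   62.1] 29.1 0.039
t 35.42 ee [ 0.4629 -0.2892  0.1028] yaw 29.0 w 0.0278 F [-2.4  0.7 -8.7] 
  xyz [ 1.7  2.5 13.7] rot [-0.4  0.3  0. ]
```

Request:
apply_moves([
  {"grip": 240,"xyz": [1.5,2,6],"rotation": [-0.2,0,0]},
  {"grip": 240,"xyz": [1.5,2,11],"rotation": [-0.2,0,0]},
  {"grip": 240,"xyz": [1.5,2,13],"rotation": [-0.2,0,0]},
  {"grip": 240,"xyz": [1.5,2,14],"rotation": [-0.2,0,0]},
])

```text
time: 35.92
ee_pos: [0.4656, -0.2904, 0.0904]
eef_rot: [0.968, 0.25, -0.002, -0.001]
ft_force: [-8.8, 5.7, 17.2]
width: 0.028
```

```bash
python3 g.py .4655 -.2905 .089 29
```

```text
t 35.92 ee [ 0.4656 -0.2904  0.0904] yaw 29.0 w 0.028 F [-8.8  5.7 17.2] 
  xyz [-0.1 -0.   1.4] rot [-0.1  0.2 -0. ]
```

Contact (17 N) on the board. Releasing.

Request:
apply_moves([
  {"grip": 240,"xyz": [0,0,0],"rotation": [0,0,0]},
  {"grip": 100,"xyz": [0,0,0],"rotation": [0,0,0]},
  {"grip": 50,"xyz": [0,0,0],"rotation": [0,0,0]},
  {"grip": 50,"xyz": [0,0,0],"rotation": [0,0,0]},
  {"grip": 50,"xyz": [0,0,0],"rotation": [0,0,0]},
], squeeze=30)

```text
time: 36.55
ee_pos: [0.4657, -0.2905, 0.0905]
eef_rot: [0.968, 0.25, -0.002, -0.001]
ft_force: [-0.2, -0.2, -0.5]
width: 0.0602
```

Request:
apply_moves([
  {"grip": 50,"xyz": [0,0,0],"rotation": [0,0,0]},
  {"grip": 50,"xyz": [0,0,-20],"rotation": [0,0,0]},
  {"grip": 50,"xyz": [0,0,-60],"rotation": [0,0,0]},
  {"grip": 50,"xyz": [0,0,-120],"rotation": [0,0,0]},
  {"grip": 50,"xyz": [0,0,-150],"rotation": [0,0,0]},
])

```text
time: 37.17
ee_pos: [0.4666, -0.2917, 0.2446]
eef_rot: [0.968, 0.25, -0.0, 0.0]
ft_force: [-0.7, 0.9, -1.4]
width: 0.0699
```

```bash
python3 tam.py; python3 g.py .426 .012 .20 -2
```

```text
post 128 [367. 198.] [ 461.9 -286.7] [27.6 28.7] 28.1 0.119
sole 1219 [357. 200.] [ 461.6 -286.5] [111.1 109. ] 29.1 0.019
t 37.23 ee [ 0.4675 -0.2924  0.2473] yaw 28.9 w 0.0698 F [ 0.8 -0.9  2.7] 
  xyz [ 110.8 -286.6   46.7] rot [ 0.1 -0.1 30.9]
```

View pics/tam.png

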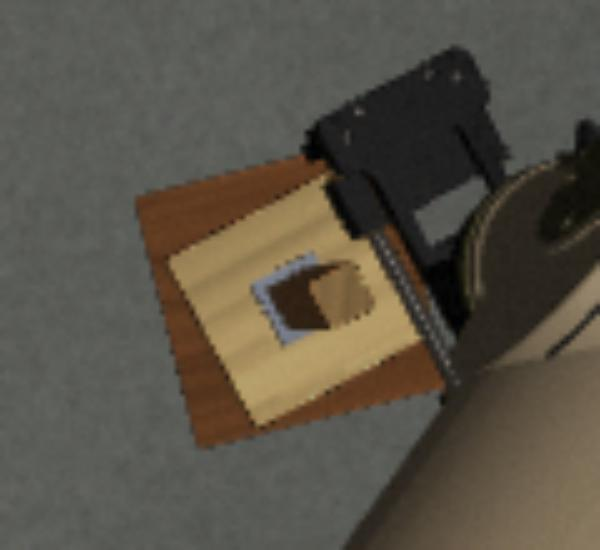

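The tamper stands upright on its board, about 5 mm off centre (post top 119 mm, sole flat). Now the bar.

Request:
apply_moves([
  {"grip": 60,"xyz": [20,-53,8],"rotation": [0,0,6]},
  {"grip": 60,"xyz": [41,-108,16],"rotation": [0,0,12]},
  {"grip": 60,"xyz": [63,-163,24],"rotation": [0,0,18]},
  {"grip": 60,"xyz": [85,-218,32],"rotation": [0,0,24]},
  {"grip": 60,"xyz": [105,-272,40],"rotation": [0,0,31]},
])

```text
time: 37.85
ee_pos: [0.4318, -0.0275, 0.2112]
eef_rot: [1.0, -0.018, 0.002, -0.0]
ft_force: [0.6, 0.3, -0.1]
width: 0.0665
```

Request:
apply_moves([
  {"grip": 60,"xyz": [0,0,0],"rotation": [0,0,0]},
])

```text
time: 37.98
ee_pos: [0.431, -0.0241, 0.2114]
eef_rot: [1.0, -0.017, 0.002, -0.0]
ft_force: [1.0, -2.1, 1.0]
width: 0.0668
```

```bash
python3 g.py .4264 .0119 .15 -1.9
```

```text
t 37.98 ee [ 0.431  -0.0241  0.2114] yaw -1.9 w 0.0668 F [ 1.  -2.1  1. ] 
  xyz [ -6.1 -35.7  61.4] rot [-0.1 -0.3  0. ]
```

Request:
apply_moves([
  {"grip": 60,"xyz": [-6,-36,10],"rotation": [0,-0.3,0]},
  {"grip": 60,"xyz": [-6,-36,50],"rotation": [0,-0.3,0]},
  {"grip": 60,"xyz": [-6,-36,80],"rotation": [0,-0.3,0]},
  {"grip": 60,"xyz": [-6,-36,90],"rotation": [0,-0.3,0]},
])

```text
time: 38.48
ee_pos: [0.4263, 0.0111, 0.1208]
eef_rot: [1.0, -0.017, -0.001, -0.0]
ft_force: [0.5, -0.1, 0.9]
width: 0.067
```

```bash
python3 - <<'E'
from h import *
c=cam('wrist'); cv2.imwrite('pics/w8.png',c['img']); P=cloud(c)
for lo,hi,n in[(.05,.07,'grip'),(.009,.022,'bar')]:
    m=(P[...,2]>lo)&(P[...,2]<hi)&(abs(P[...,0]-.426)<.05)&(abs(P[...,1]-.012)<.12)
    k,l,st,ce=cv2.connectedComponentsWithStats(m.astype(np.uint8))
    for i in range(1,k):
        if st[i,4]>60:
            rc=cv2.minAreaRect((P[l==i][:,:2]*1000).astype(np.float32)); print(n,st[i,4],ce[i].round(),np.round(rc[0],1),np.round(rc[1],1),round(rc[2],1))
E
python3 g.py .4264 .0119 .033 -1.9
```

```text
grip 938 [258. 200.] [426.5  12.1] [30.1 22. ] 88.2
bar 2250 [258. 130.] [428.2  62.9] [86.6 24.1] 88.1
bar 641 [258. 232.] [424.6 -37.5] [32.7 23.4] 88.2
t 38.52 ee [0.4263 0.0113 0.1206] yaw -1.9 w 0.0664 F [-1.4  0.1 -1.7] 
  xyz [ 0.3 -0.6 87.6] rot [-0.   0.1 -0. ]
```

The bar is where I laid it (grip block at 0.4265, 0.012, yaw -1.8°). Grasping it.

Request:
apply_moves([
  {"grip": 60,"xyz": [0,-0.5,45],"rotation": [0,0,0]},
  {"grip": 60,"xyz": [0,-0.5,80],"rotation": [0,0,0]},
  {"grip": 60,"xyz": [0,-0.5,87.5],"rotation": [0,0,0]},
  {"grip": 150,"xyz": [0,-0.5,87.5],"rotation": [0,0,0]},
  {"grip": 230,"xyz": [0,-0.5,87.5],"rotation": [0,0,0]},
], squeeze=30)

```text
time: 39.15
ee_pos: [0.4273, 0.0121, 0.0345]
eef_rot: [1.0, -0.017, 0.0, -0.001]
ft_force: [-0.3, 0.0, -0.7]
width: 0.0537
```

Request:
apply_moves([
  {"grip": 235,"xyz": [0,0,0],"rotation": [0,0,0]},
  {"grip": 235,"xyz": [0,0,0],"rotation": [0,0,0]},
  {"grip": 235,"xyz": [0,0,0],"rotation": [0,0,0]},
  {"grip": 235,"xyz": [0,0,0],"rotation": [0,0,0]},
  {"grip": 235,"xyz": [0,0,0],"rotation": [0,0,0]},
])

```text
time: 39.78
ee_pos: [0.4273, 0.0122, 0.0346]
eef_rot: [1.0, -0.017, 0.0, -0.001]
ft_force: [-1.6, 0.2, 5.2]
width: 0.0218
```

```bash
python3 g.py .4787 .3152 .19 8.2
```

```text
t 39.77 ee [0.4273 0.0122 0.0346] yaw -1.9 w 0.0218 F [-1.6  0.2  5.2] 
  xyz [  41.2 -304.8 -154.9] rot [ -0.1  -0.  -10.1]
```

Request:
apply_moves([
  {"grip": 235,"xyz": [0,0,-20],"rotation": [0,0,0]},
  {"grip": 235,"xyz": [0,0,-70],"rotation": [0,0,0]},
  {"grip": 235,"xyz": [0,0,-125],"rotation": [0,0,0]},
  {"grip": 235,"xyz": [4,-30,-160],"rotation": [0,0,-1]},
  {"grip": 235,"xyz": [12,-88,-160],"rotation": [0,0,-3]},
])

```text
time: 40.4
ee_pos: [0.4439, 0.0996, 0.1976]
eef_rot: [1.0, 0.008, 0.002, -0.003]
ft_force: [0.9, 0.2, -2.4]
width: 0.0215
```

```bash
python3 g.py .4787 .3152 .19 8.2
```

```text
t 40.4 ee [0.4439 0.0996 0.1976] yaw 0.9 w 0.0215 F [ 0.9  0.2 -2.4] 
  xyz [  38.1 -215.     9. ] rot [-0.3 -0.3 -7.3]
```

Request:
apply_moves([
  {"grip": 235,"xyz": [10,-56,8],"rotation": [-0.3,-0.3,-2]},
  {"grip": 235,"xyz": [20,-112,8],"rotation": [-0.3,-0.3,-4]},
  {"grip": 235,"xyz": [30,-168,8],"rotation": [-0.3,-0.3,-6]},
  {"grip": 235,"xyz": [38,-215,8],"rotation": [-0.3,-0.3,-7.3]},
  {"grip": 235,"xyz": [38,-215,8],"rotation": [-0.3,-0.3,-7.3]},
])

```text
time: 41.02
ee_pos: [0.4773, 0.3192, 0.1894]
eef_rot: [0.997, 0.074, -0.001, 0.001]
ft_force: [-1.2, -0.1, -3.0]
width: 0.0219
```

```bash
python3 - <<'E'
from h import *
c=cam('top'); P=cloud(c)
d=(P[...,:2]-BC)@BM*1e3
for lo,hi,n in[(.15,.195,'bar'),(.1,.118,'prong')]:
    m=(P[...,2]>lo)&(P[...,2]<hi)&(abs(d[...,0])<40)&(abs(d[...,1])<115); m[:,:145]=False
    k,l,st,ce=cv2.connectedComponentsWithStats(m.astype(np.uint8))
    for i in range(1,k):
        if st[i,4]>8:
            q=d[l==i]; print(n,st[i,4],ce[i].round(1),q.min(0).round(1),q.max(0).round(1),np.median(P[l==i][:,2]).round(3))
cv2.imwrite('pics/t13.png',cv2.resize(c['img'][150:230,110:200],None,fx=7,fy=7,interpolation=cv2.INTER_CUBIC))
w=cam('wrist');cv2.imwrite('pics/w9.png',w['img']); P=cloud(w); d=(P[...,:2]-BC)@BM*1e3
for lo,hi,n in[(.15,.195,'wbar'),(.1,.118,'wprong')]:
    m=(P[...,2]>lo)&(P[...,2]<hi)&(abs(d[...,0])<40)&(abs(d[...,1])<115)
    k,l,st,ce=cv2.connectedComponentsWithStats(m.astype(np.uint8))
    for i in range(1,k):
        if st[i,4]>30:
            q=d[l==i]; print(n,st[i,4],ce[i].round(1),q.min(0).round(1),q.max(0).round(1),np.median(P[l==i][:,2]).round(3))
E
python3 g.py .4787 .3152 .1086 8.2
```

```text
bar 265 [158.2 186.4] [-15.4 -83.3] [  9.  -12.9] 0.168
prong 14 [169.4 178.3] [ 14.  -74.9] [ 22.6 -66.4] 0.107
prong 17 [171.4 192.9] [-25.9 -75.8] [-15.7 -66.1] 0.108
wbar 5459 [257.1 147.7] [-20.7  18.1] [ 18.8 104.7] 0.169
wbar 545 [257.4 288. ] [-13.  -50.4] [ 11.1 -34.8] 0.17
wprong 78 [234.8 126.7] [-23.1  66.8] [-17.9  76. ] 0.108
wprong 164 [284.1 127. ] [16.3 66.2] [26.2 76.2] 0.108
t 41.12 ee [0.4784 0.3148 0.1901] yaw 8.2 w 0.0217 F [ 0.8 -0.5 -3. ] 
  xyz [ 0.5 -0.5 81.4] rot [0.1 0.1 0. ]
```

View pics/t13.png

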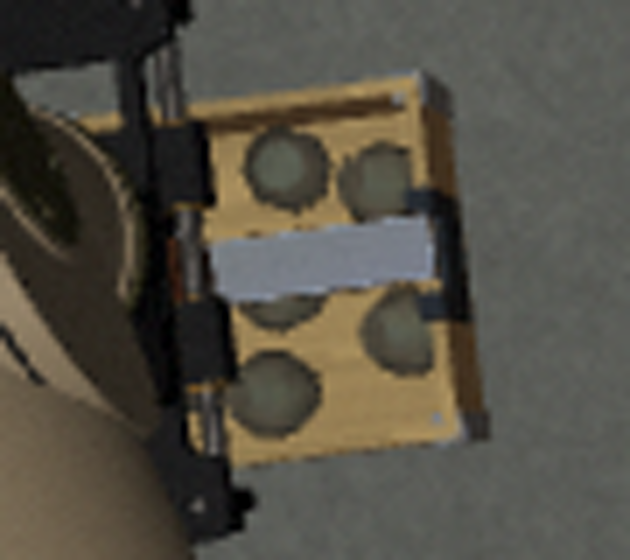

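View pics/w9.png

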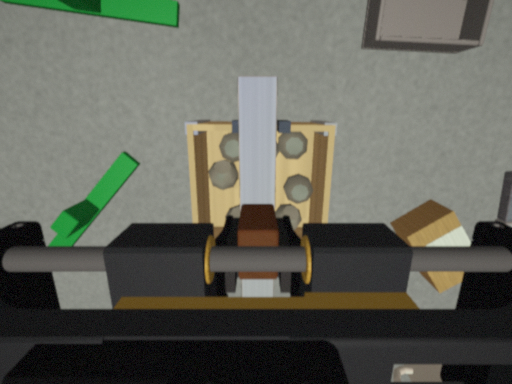

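Both views put the bar about 2 mm to -x of the notch middle. I'll correct that and lower to just above the prongs.

Request:
apply_moves([
  {"grip": 235,"xyz": [2.3,4,15],"rotation": [0,0,0]},
  {"grip": 235,"xyz": [2.3,4,35],"rotation": [0,0,0]},
  {"grip": 235,"xyz": [2.3,4,38],"rotation": [0,0,0]},
  {"grip": 235,"xyz": [2.3,4,38],"rotation": [0,0,0]},
  {"grip": 235,"xyz": [2.3,4,38],"rotation": [0,0,0]},
])

```text
time: 41.75
ee_pos: [0.4815, 0.311, 0.1527]
eef_rot: [0.997, 0.071, -0.0, 0.001]
ft_force: [-0.4, -0.4, -2.0]
width: 0.0216
```

```bash
cat > bp.py <<'E'
from h import *
for cn in('top','wrist'):
    c=cam(cn);P=cloud(c); d=(P[...,:2]-BC)@BM*1e3
    cv2.imwrite(f'pics/bp_{cn}.png',c['img'] if cn=='wrist' else cv2.resize(c['img'][150:230,110:200],None,fx=7,fy=7,interpolation=cv2.INTER_CUBIC))
    for lo,hi,n in[(.12,.15,'bar'),(.1,.118,'prong')]:
        m=(P[...,2]>lo)&(P[...,2]<hi)&(abs(d[...,0])<40)&(abs(d[...,1])<115)
        if cn=='top': m[:,:150]=False
        k,l,st,ce=cv2.connectedComponentsWithStats(m.astype(np.uint8))
        for i in range(1,k):
            if st[i,4]>10:
                q=d[l==i]; print(cn,n,st[i,4],ce[i].round(1),np.percentile(q,2,axis=0).round(1),np.percentile(q,98,axis=0).round(1),np.median(P[l==i][:,2]).round(3))
E
python3 bp.py
python3 g.py .4809 .311 .1086 8.2
```

```text
top bar 261 [163.3 185.7] [-12.2 -90.9] [ 11.1 -21.6] 0.132
top prong 15 [169.4 178.4] [ 14.3 -75.2] [ 22.7 -66.6] 0.107
top prong 17 [171.4 192.9] [-25.8 -75.4] [-15.9 -65.8] 0.106
wrist bar 5059 [257.  142.2] [-9.9 18.8] [12.9 97.6] 0.132
wrist bar 36 [232.3 218. ] [-17.7  13. ] [-10.3  15.1] 0.148
wrist bar 37 [282.3 218. ] [13.7 13. ] [21.6 15.2] 0.148
wrist bar 546 [257.4 288. ] [ -9.4 -55.4] [ 13.6 -41.2] 0.133
wrist prong 208 [229.1 121.4] [-23.5  66.8] [-13.5  75.8] 0.108
wrist prong 216 [285.1 121.8] [16.4 66.3] [26.2 75.9] 0.108
wrist prong 110 [277.8 290.2] [ 16.2 -74. ] [ 25.5 -64.4] 0.108
wrist prong 88 [235.5 291.1] [-23.1 -74.2] [-13.7 -64.3] 0.108
t 41.85 ee [0.4814 0.3112 0.1526] yaw 8.2 w 0.0217 F [ 0.9 -0.5 -2.2] 
  xyz [-0.5  0.1 44. ] rot [0.1 0.  0. ]
```

View pics/bp_wrist.png

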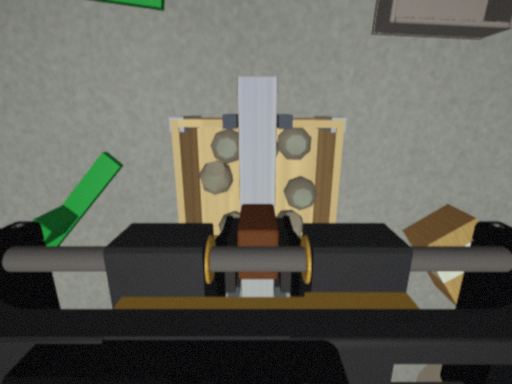

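View pics/bp_top.png

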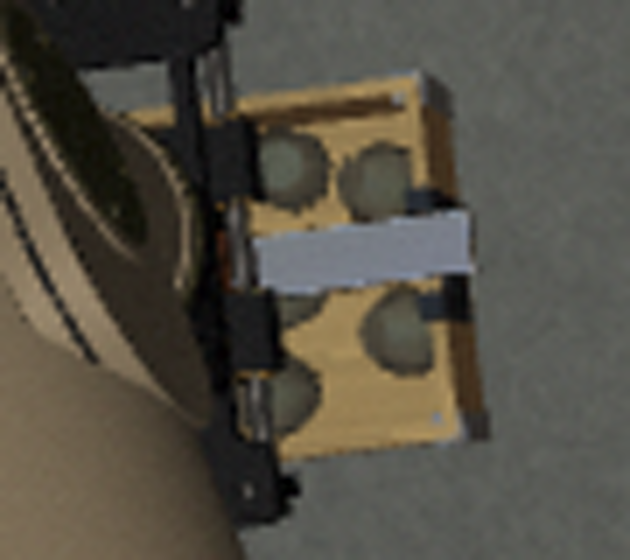

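Both views now show the bar centred in the notches to within about 0.5 mm. Lowering.

Request:
apply_moves([
  {"grip": 235,"xyz": [-0.4,0,10],"rotation": [0,0,0]},
  {"grip": 235,"xyz": [-0.4,0,20],"rotation": [0,0,0]},
  {"grip": 235,"xyz": [-0.4,0,30],"rotation": [0,0,0]},
  {"grip": 235,"xyz": [-0.4,0,39],"rotation": [0,0,0]},
  {"grip": 235,"xyz": [-0.4,0,43],"rotation": [0,0,0]},
])

```text
time: 42.48
ee_pos: [0.4808, 0.3109, 0.1088]
eef_rot: [0.997, 0.072, -0.001, 0.001]
ft_force: [-0.2, -1.9, -0.6]
width: 0.0215
```

```bash
python3 g.py .4809 .311 .1086 8.2
```

```text
t 42.48 ee [0.4808 0.3109 0.1088] yaw 8.2 w 0.0215 F [-0.2 -1.9 -0.6] 
  xyz [ 0.1 -0.1  0.2] rot [0.1 0.1 0. ]
```

The bar is down with no resistance. Releasing and rising clear.

Request:
apply_moves([
  {"grip": 235,"xyz": [0,0,0.5],"rotation": [0,0,0]},
  {"grip": 150,"xyz": [0,0,0.5],"rotation": [0,0,0]},
  {"grip": 60,"xyz": [0,0,0.5],"rotation": [0,0,0]},
  {"grip": 60,"xyz": [0,0,0.5],"rotation": [0,0,0]},
  {"grip": 60,"xyz": [0,0,0.5],"rotation": [0,0,0]},
])

```text
time: 43.1
ee_pos: [0.4809, 0.3109, 0.1084]
eef_rot: [0.997, 0.072, -0.0, 0.001]
ft_force: [-0.2, -0.7, 0.6]
width: 0.0541
```

Request:
apply_moves([
  {"grip": 60,"xyz": [0,0,0],"rotation": [0,0,0]},
  {"grip": 60,"xyz": [0,0,-30],"rotation": [0,0,0]},
  {"grip": 60,"xyz": [0,0,-80],"rotation": [0,0,0]},
  {"grip": 60,"xyz": [0,0,-120],"rotation": [0,0,0]},
  {"grip": 60,"xyz": [-10,60,-130],"rotation": [0,0,0]},
])

```text
time: 43.72
ee_pos: [0.4799, 0.254, 0.2408]
eef_rot: [0.997, 0.075, 0.001, -0.0]
ft_force: [1.1, -1.6, -0.9]
width: 0.0667
```

Request:
apply_moves([
  {"grip": 60,"xyz": [0,60,0],"rotation": [0,0,0]},
  {"grip": 60,"xyz": [0,120,0],"rotation": [0,0,0]},
  {"grip": 60,"xyz": [0,130,0],"rotation": [0,0,0]},
  {"grip": 60,"xyz": [0,130,0],"rotation": [0,0,0]},
])

```text
time: 44.22
ee_pos: [0.4994, 0.1253, 0.2409]
eef_rot: [0.997, 0.074, 0.001, -0.001]
ft_force: [-0.6, 1.1, 0.6]
width: 0.0665
```

```bash
python3 look.py t14; python3 tam.py
python3 - <<'E'
from h import *
c=cam('top');P=cloud(c);d=(P[...,:2]-BC)@BM*1e3
for lo,hi,n in[(.082,.098,'bar'),(.1,.118,'prong'),(.12,.145,'grip')]:
    m=(P[...,2]>lo)&(P[...,2]<hi)&(abs(d[...,0])<40)&(abs(d[...,1])<115)
    k,l,st,ce=cv2.connectedComponentsWithStats(m.astype(np.uint8))
    for i in range(1,k):
        if st[i,4]>8:
            q=d[l==i]; print(n,st[i,4],np.percentile(q,2,axis=0).round(1),np.percentile(q,98,axis=0).round(1),np.median(P[l==i][:,2]).round(4))
c=cam('side');cv2.imwrite('pics/s3.png',cv2.resize(c['img'][100:220,150:310],None,fx=4.5,fy=4.5,interpolation=cv2.INTER_CUBIC))
E
python3 g.py .48 .3 .2 8
```

```text
box stones 109 [150.5 173.6] bxy mean 44.0 -9.0 zmax 0.045
box stones 18 [159.4 176.9] bxy mean 32.0 -32.0 zmax 0.043
box stones 649 [141.  193.5] bxy mean -9.0 20.0 zmax 0.091
box stones 34 [163.9 197.9] bxy mean -28.0 -38.0 zmax 0.045
post 126 [367. 198.] [ 461.8 -286.5] [28.2 27.4] 27.9 0.119
sole 1279 [358. 199.] [ 461.5 -287.6] [110.4 110.6] 29.0 0.02
bar 118 [-13.1 -44.1] [10.1 -9.1] 0.0874
bar 241 [-16.9  25. ] [ 9.8 96.8] 0.0872
prong 19 [15.  65.3] [24.1 75.3] 0.1065
prong 10 [-11.  -12.2] [  7.7 -10.9] 0.1061
prong 17 [-25.1  65.1] [-16.5  74. ] 0.1082
grip 104 [-11.9 -12. ] [ 8.9 16.5] 0.1315
t 44.42 ee [0.499  0.1271 0.2406] yaw 8.7 w 0.0668 F [ 0.1 -0.1  0.3] 
  xyz [   7.3 -173.8   40.6] rot [ 0.  -0.1  0.7]
```

View pics/t14.png

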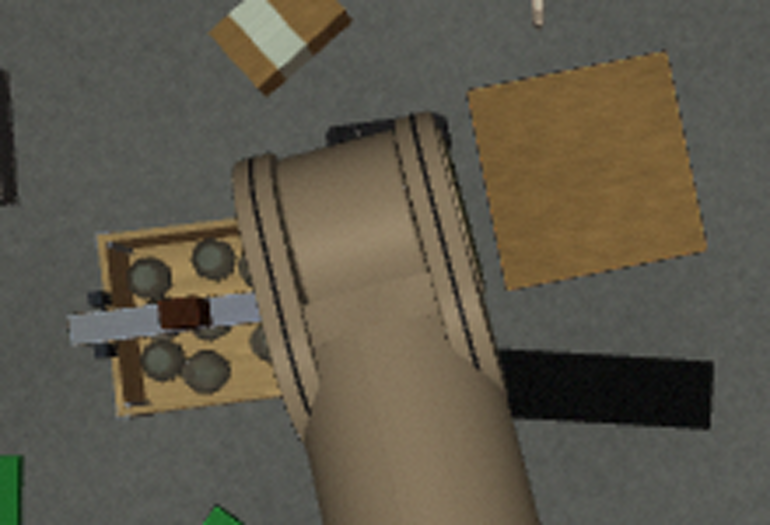

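View pics/s3.png

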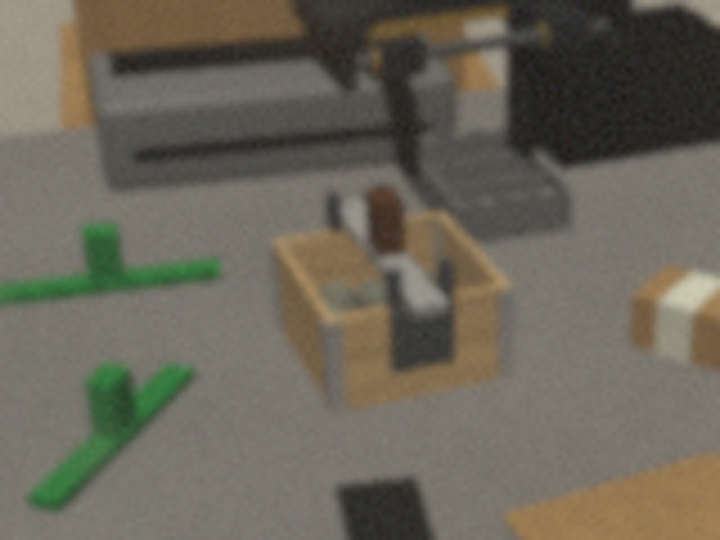

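The bar is down in both notches: its top is level at 87 mm on both sides of the grip block, with both ends through. The tamper is still on its board. Handing in.

```bash
python3 -c "
from h import *
print(r.close_job())"
```

```text
the job is handed in; nothing more can be done
None
```

I finished all five steps in order and handed the job in at about 44 s of the 210 s allowed. The hand-in gives no verdict, so what follows is what my own last checks showed.

- **Bar to the mat:** I lifted it out of its keepers and laid it on the black mat. The green look-alikes were left alone.
- **Stones:** All four loose stones went into the box. One was knocked against its neighbour on the sheet partway through, and I picked it up from there.
- **Tamping:** The top stone wedged once at about 50 N. A few small sideways strokes freed it, and the final press was about 22 N. Afterwards all eight stones lay in one layer, with their tops at about 45 mm.
- **Tamper:** It stands upright on its board, about 5 mm from the middle.
- **Bar back in the keepers:** Its top reads 87 mm on both sides of the grip block, the same as at the start. It is within about 1 mm of the notch middle across and about 3 mm along. The gripper is clear of everything.

No check failed. The top and wrist cameras disagreed by about 2 mm throughout, as the calibration allows. I allowed for this by measuring the bar and the tamper against the box in the same picture. In the last top picture the arm hid the -y end of the bar, so I judged that end from the side view.

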